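Load the pot carrier, register it on the rack reader and read it

ROBOT

A 6-joint arm with a two-finger parallel gripper is mounted at the origin on the work surface. World frame = base frame: x ahead of the robot, y to its left, z up, the work surface at z = 0. Lengths are in m, angles in rad, forces in N, time in s.
With the tool pointing down it reaches from about 0.375 to 0.975 m from the base axis. Payload 3.8 kg.
Tool frame: the origin (TCP) lies midway between the tips of the shut fingers; the grasp point (between the pads) lies 19 mm behind it; z points along the fingers, y is the direction in which the jaws open and shut (so a half turn about z gives the same grasp; the last joint's range is limited). The gripper opens to 85 mm and grips with 20 to 120 N. Pads are 22 mm wide; open, the fingers measure 114 mm over their backs; the gripper's body (76 mm by 85 mm) begins 54 mm behind the grasp point. The pads swing forward as they close: fully open they stand 13 mm farther back than shut.
Start: joints at [-1.286, 0.264, 1.604, -0, 1.274, -0.037], TCP at [0.213, -0.64, 0.196] pointing down, gripper open.
Joint ranges: [-2.63, 2.63], [-0.94, 2.18], [0.31, 2.57], [-1.31, 4.45], [0, 2.66], [-2.55, 2.55]. Speed limits (rad/s): [2.57, 2.57, 3.14, 3.14, 3.14, 3.14].

INTERFACE

Orientations are given as a rotation vector (axis times angle).
In Python, from workcell import bot gives the robot as it stands.
- The arm moves only by the shell command python3 -m inch 'ROWS' [FORCE]. ROWS is JSON, a list of rows, each an object of numbers: "dx", "dy", "dz": the shift along the tool's x, y, z in m; "ax", "ay", "az": the turn, a rotation vector about the tool's x, y, z in degrees; "fingers": the opening, from -1 (shut) to 1 (fully open). A call has 1 to 20 rows; each row is the pose to reach, as a shift and turn from the pose measured when the call began, along the tool's axes at that moment; what a row does not reach only later rows make up. A row lasts 1/8 s, in which the tool goes at most 62.5 mm and 10.7 degrees, less where a joint would pass 70% of its speed; a pose out of reach is approached as far as the arm can. A call with a gripper value outside its range is refused whole. The fingers move at their own pace and stop on an object; FORCE is the grip in N (left out, the last holds). Time passes only in rows, so rows that repeat a pose let the fingers close. It gives the time, the measured TCP pose, the force and the opening at its end, in the units of the state.
- bot.read_state(): the state, without advancing time (a new reading comes with each control period).
- bot.read_camera(name): name is "scene" or "top" or "wrist"; returns (picture, depth): 420x560x3 uint8, blue, green, red; 420x560 float32, m along the optical axis (not along the pixel's ray), 0 where there is no reading.
- bot.get_calibration(name): a dict with "intrinsics" (3x3 intrinsics, pixels), "distortion" ([k1, k2, p1, p2, k3] as OpenCV has them; the pictures are not rectified), "view" (4x4, takes a point from world to camera coordinates). Camera axes: x right, y down, z forward; pixel columns grow to the right and rows downward; lengths in m; the calibration is good to about 2 mm. A picture is of the moment at which its call begins: read the wrist's pose just before it. get_calibration takes no time and is no camera call; for the wrist camera it gives the pose at the moment of the call.
- bot.finish_job(): hands the job in, once; it reports no verdict.
Trained networks look in the newest picture that a camera, given by its name, has taken for a name from the list of things; names that differ only in an ending like _2 or _b are one class to them, and where a whole thing is asked for, a point or a joint stands for the part that bears it (a point fixed in the world has none). Each returns a list of dicts, best first, with "p" (0 to 1); they miss things now and then, are a little off and sometimes report something else, mostly with a low value. They report only what shows in the picture. A call takes as long as a camera call. They do not tell look-alikes from the thing itself.
- bot.masks_of(camera, thing): "region" (420x560 bool, what is visible of it) and "box" ([left, top, right, bottom] in pixels, round what is visible of it).
The state is a dict: "time": time; "q": joint angles; "joint_vel": joint speeds; "joint_torque": joint torques, N m; "tool_pos": TCP position; "tcp_rot": TCP orientation; "wrist_force": force on the tool from outside, world axes, zero at the start; "torque": the same for the moment, N m; "width": opening from 0.0 (shut) to 1.0 (fully open).
Only numpy, scipy, OpenCV 4.12 (cv2) and the standard library are available. Lean on these libraries where they do the work, as an engineer would, in place of code of your own. Each camera call takes 0.05 s, during which the arm holds its last target. There are 200 camera calls.

TASK

Get the sample pots read in: put every open pot on the desk upright into a pocket of the blue carrier on the rack reader, each closed with its own fitting lid pressed fully home. Then push the carrier snugly into the corner of the reader's two stop rails so that its far side and its right end lie flush against them, and only then press the read key fully, leaving the loaded carrier in place against the stops. Do not disturb the other things on the desk.

Things in the scene. Friction and masses are not known exactly. Their poses are not given: they have to be found in the camera images.
- reader: rack reader: flat white bench unit, fixed. Origin on the desk; x away from the robot towards the console, y left, z up. Bed top z 30 mm, x -110 to 85, y -155 to 215 mm. On it an L of two aluminium stop rails, 14 mm high, 10 thick: far rail, face x = 85 (y -155 to 195), right rail, face y = -155 (x -55 to 75). Behind it the grey console, x 97 to 155, top z 56 mm, with display and read key.
- reader_home (a point): point on the bed, 30 mm above the desk, where the carrier's origin lies when the carrier touches both rails: reader x = 48, y = -9 mm; axes as the reader's, and the carrier's axes then match them
- read_key (a joint): push key on the console: 0 when up, +0.006 m when fully down; springs back; about 5 N to press fully; counts as pressed from 0.004 m
- read_key_top (a point): centre of the top of the read key, a white disc 30 mm across in a black housing, at the end of the console away from the display; it is pressed straight down
- carrier: blue plastic carrier, about 0.3 kg, loose on the reader's bed: 74 mm along its x, 292 mm along its y, walls 4 mm thick and 30 mm high, with a row of four open pockets along y, each 66 (x) by 68 (y) mm inside with a floor 4 mm thick. Origin at the centre of its underside. It slides on the bed under a push of 3 to 8 N, pots in it; pushed off its middle it turns.
- carrier_pocket0 (a point): centre of the floor of a carrier pocket, carrier y = -108 mm; any pot fits any pocket with 3 mm or more of play all round (the oblong pot best with its long side along the carrier's y)
- carrier_pocket1 (a point): centre of the floor of a carrier pocket, carrier y = -36 mm; any pot fits any pocket with 3 mm or more of play all round (the oblong pot best with its long side along the carrier's y)
- carrier_pocket2 (a point): centre of the floor of a carrier pocket, carrier y = 36 mm; any pot fits any pocket with 3 mm or more of play all round (the oblong pot best with its long side along the carrier's y)
- carrier_pocket3 (a point): centre of the floor of a carrier pocket, carrier y = 108 mm; any pot fits any pocket with 3 mm or more of play all round (the oblong pot best with its long side along the carrier's y)
- pot_wide: open white plastic sample pot, round, 58 mm across, 54 mm high, wall 3 mm, about 50 g (three or all of the four pots are there at a start). Origin at the centre of its underside, z up.
- pot_narrow: open white plastic sample pot, round, 46 mm across, 54 mm high, wall 3 mm, about 50 g (three or all of the four pots are there at a start). Origin at the centre of its underside, z up.
- pot_square: open white plastic sample pot, square, 52 x 52 mm, 54 mm high, wall 3 mm, about 50 g (three or all of the four pots are there at a start). Origin at the centre of its underside, z up.
- pot_oblong: open white plastic sample pot, oblong, 62 mm along its x by 42 mm along its y, 54 mm high, wall 3 mm, about 50 g (three or all of the four pots are there at a start). Origin at the centre of its underside, z up.
- lid_wide: yellow push-in lid of the wide pot, round, 58 mm across, 31 mm high, 25 g, lying plug down. Plug 10 mm deep, lowest 4 mm tapered (plug 48 mm across; the pot's mouth is 52 mm); flange 5 mm; grip bar on top 36 mm along x, 12 wide, 16 high. Origin under the plug's centre; seated, it is 44 mm above the pot's origin. A spare if its pot is absent.
- lid_narrow: yellow push-in lid of the narrow pot, round, 46 mm across, 31 mm high, 25 g, lying plug down. Plug 10 mm deep, lowest 4 mm tapered (plug 36 mm across; the pot's mouth is 40 mm); flange 5 mm; grip bar on top 36 mm along x, 12 wide, 16 high. Origin under the plug's centre; seated, it is 44 mm above the pot's origin. A spare if its pot is absent.
- lid_square: yellow push-in lid of the square pot, square, 52 x 52 mm, 31 mm high, 25 g, lying plug down. Plug 10 mm deep, lowest 4 mm tapered (plug 42 x 42 mm; the pot's mouth is 46 x 46 mm); flange 5 mm; grip bar on top 36 mm along x, 12 wide, 16 high. Origin under the plug's centre; seated, it is 44 mm above the pot's origin. A spare if its pot is absent.
- lid_oblong: yellow push-in lid of the oblong pot, oblong, 62 mm along its x by 42 mm along its y, 31 mm high, 25 g, lying plug down. Plug 10 mm deep, lowest 4 mm tapered (plug 52 x 32 mm; the pot's mouth is 56 x 36 mm); flange 5 mm; grip bar on top 36 mm along x, 12 wide, 16 high. Origin under the plug's centre; seated, it is 44 mm above the pot's origin. A spare if its pot is absent.
- pill_jar: bystander: white capped jar, 40 mm across, 70 mm high; origin under its centre
- tape_roll: bystander: roll of tape lying flat, 72 mm across, 22 mm high; origin under its centre
- stapler: bystander: black stapler, 150 x 36 x 60 mm; origin under its centre
- terminal: bystander: black handheld terminal lying flat, 165 x 80 x 25 mm; origin under its centre
- pen: bystander: yellow and black marker pen lying flat, 135 x 14 x 15 mm; origin under its centre
Not all that is in view belongs to the job. Leave any orange look-alike of the lid_square alone.

How it is judged:
By the outcome, as a careful person would: the job done as asked, in the order asked, and still so for the second after the job is handed in, with the robot touching nothing.
Of pot_wide, pot_narrow, pot_square, pot_oblong only 3 to 4 are there at a start; the rules pass over those that are not, and their reading is None.
At some moment in a run one of carrier, pot_wide, pot_narrow, pot_square, pot_oblong may be knocked a few centimetres aside while the robot is not near it.
It also fails if it takes over 210 s, if anything falls off the work surface, if the arm or the gripper's body presses on something with over 40 N, if the wrist force passes 120 N, or if a joint passes its speed limit or range.

## Working session

There is one attempt and no reset: what is moved stays moved. The work goes in short steps, Python scripts to look and compute and a shell command to move; the robot and the scene stay as the last step left them, time stands still between calls to the robot, and variables do not carry over. Pictures are saved under pics/ and viewed, about 12 in all and at most 16, crops included, and the job is handed in when it is done.

```bash
ls; mkdir -p pics; python3 - <<'E'
from workcell import bot
import cv2,numpy as np
s=bot.read_state();print(s)
for c in ["scene","top"]:
    im,d=bot.read_camera(c);cv2.imwrite(f"pics/{c}0.png",im)
    k=bot.get_calibration(c);print(c,np.round(k["intrinsics"],1).tolist(),k["distortion"],np.round(k["view"],3).tolist())
E
```

```text
pics
{'time': 0.0, 'q': array([-1.28590674e+00,  2.64759330e-01,  1.60539988e+00,  1.42928750e-05,
        1.27370332e+00, -3.69110982e-02]), 'joint_vel': array([ 6.59772632e-04, -2.05708040e-03, -1.67376736e-04, -2.07540692e-05,
        5.81993471e-04, -1.35565857e-03]), 'joint_torque': array([-9.63925195e-04, -5.15116310e+01, -3.67314005e+01, -1.70903159e-04,
        1.27776770e-02,  1.69697199e-05]), 'tool_pos': array([ 0.21325012, -0.63956022,  0.19514399]), 'tcp_rot': array([-3.09879009e+00, -5.02937445e-01,  4.19357987e-04]), 'wrist_force': array([0.2068098 , 0.5654011 , 0.42440208]), 'torque': array([ 0.03282233, -0.03072537, -0.01477364]), 'width': 0.9980595455193028}
scene [[515.5, 0.0, 280.2], [0.0, 515.5, 215.1], [0.0, 0.0, 1.0]] [-0.06614131  0.          0.          0.          0.        ] [[0.528, 0.849, 0.008, -0.211], [0.456, -0.276, -0.846, -0.188], [-0.716, 0.451, -0.532, 1.916], [0.0, 0.0, 0.0, 1.0]]
top [[392.5, 0.0, 284.1], [0.0, 392.5, 211.2], [0.0, 0.0, 1.0]] [-0.04422108  0.          0.          0.          0.        ] [[0.023, -1.0, 0.021, -0.069], [-0.998, -0.024, -0.061, 0.514], [0.062, -0.019, -0.998, 1.107], [0.0, 0.0, 0.0, 1.0]]
```

View pics/top0.png

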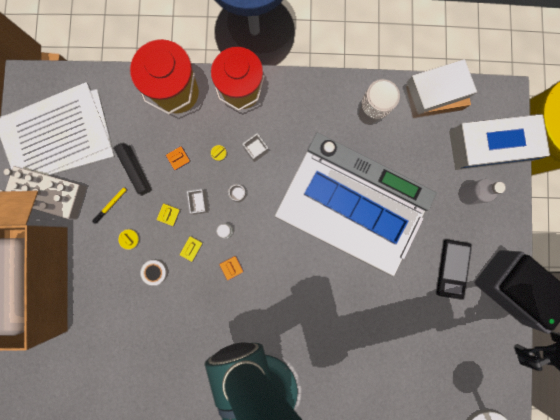

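View pics/scene0.png

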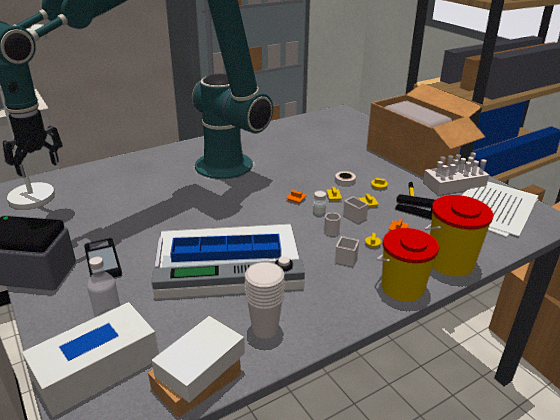

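Top view: pots at (255,146) square, (196,201) oblong, (236,192) narrow round. No wide pot is visible, and (223,231) is the capped pill jar. Yellow lids are at (128,239) wide, (218,153) narrow, (168,215) and (190,248) square/oblong. The orange look-alikes are at (177,158) and (232,268). The carrier is on the reader, and the read key is at (329,148).

```bash
cat > h.py <<'E'
from workcell import bot
import cv2,numpy as np
from scipy.spatial.transform import Rotation as R
def cloud(cam,d,k):
    v,u=np.mgrid[0:420,0:560]
    n=cv2.undistortPoints(np.stack([u,v],-1).reshape(-1,1,2).astype(np.float64),np.array(k["intrinsics"]),np.array(k["distortion"])).reshape(420,560,2)
    P=np.concatenate([n*d[...,None],d[...,None]],-1)
    T=np.linalg.inv(np.array(k["view"])); return P@T[:3,:3].T+T[:3,3]
def look(cam):
    k=bot.get_calibration(cam);im,d=bot.read_camera(cam);return im,cloud(cam,d,k),d
def pix(cam,p):
    k=bot.get_calibration(cam);V=np.array(k["view"])
    r,_=cv2.projectPoints(np.array(p,float).reshape(-1,1,3),cv2.Rodrigues(V[:3,:3])[0],V[:3,3],np.array(k["intrinsics"]),np.array(k["distortion"]));return r.reshape(-1,2)
def rect(xy):
    (c,s,a)=cv2.minAreaRect((xy*1000).astype(np.float32))
    if s[0]<s[1]: s=s[::-1];a+=90   # a = direction of long side
    return np.round(c,1),np.round(s,1),round((a+90)%180-90,1)
E
python3 - <<'E'
from h import *
im,W,d=look("top")
for t in ["pot_wide","pot_narrow","pot_square","pot_oblong","lid_wide","lid_narrow","lid_square","lid_oblong","pill_jar","carrier","reader","read_key","stapler","tape_roll"]:
    for r in bot.masks_of("top",t)[:3]:
        m=r["region"]&(d>0);
        if m.sum()<5: continue
        P=W[m];z=P[:,2];zt=np.percentile(z,95)
        Q=P[z>zt-.012] if not t.startswith("lid") else P[z>zt-.03]
        print(t,round(r["p"],2),np.int32(r["box"]).tolist(),"z",np.round(np.percentile(z,[5,50,95])*1000),*rect(Q[:,:2]),"col",im[m].mean(0).astype(int))
E
```

```text
pot_narrow 0.63 [229, 184, 245, 204] z [ 1.  7. 55.] [561.6  76.6] [43.3 42.1] -38.8 col [166 168 174]
pot_square 0.61 [245, 132, 269, 164] z [ 0. 10. 55.] [694.8  29.5] [53.3 52.3] 36.5 col [155 159 165]
pot_oblong 0.88 [190, 192, 209, 216] z [ 1. 14. 55.] [535.1 189.5] [61.7 43.2] 9.9 col [151 153 159]
lid_wide 0.66 [119, 229, 139, 248] z [10. 15. 31.] [425.5 386.4] [56.4 54.9] -54.4 col [ 10 179 203]
lid_narrow 0.5 [210, 146, 227, 161] z [ 9. 16. 32.] [680.7 136.5] [44.1 44.1] -5.4 col [ 36 174 195]
lid_square 0.85 [220, 254, 241, 278] z [11. 15. 32.] [350.6  90.9] [49.8 49.5] -61.8 col [ 47 136 211]
lid_square 0.75 [157, 204, 178, 224] z [11. 15. 31.] [496.9 275.7] [51.  50.8] -22.7 col [ 25 186 207]
lid_square 0.72 [164, 147, 190, 169] z [11. 15. 31.] [662.5 255.5] [54.1 52.6] 32.1 col [ 33 118 206]
lid_oblong 0.71 [177, 239, 201, 264] z [10. 15. 31.] [401.5 207.1] [59.1 42.7] -27.9 col [ 37 192 207]
pill_jar 0.67 [214, 223, 234, 238] z [16. 68. 72.] [455.8 106.4] [32.9 32.7] -42.2 col [181 183 187]
carrier 0.62 [307, 175, 409, 244] z [31. 35. 61.] [ 529.1 -255.9] [291.3  75.9] 62.3 col [169  96  57]
reader 0.65 [273, 129, 435, 278] z [26. 32. 59.] [ 567.5 -270.7] [379.8 200.8] 64.5 col [177 178 178]
reader 0.27 [157, 203, 178, 224] z [11. 15. 31.] [496.6 271.6] [34.8 23.3] -16.3 col [ 28 184 204]
stapler 0.79 [115, 144, 148, 193] z [ 8. 49. 61.] [629.4 379.8] [139.   31.5] 28.0 col [50 50 54]
stapler 0.16 [227, 182, 244, 204] z [ 1.  7. 55.] [562.   76.2] [43.9 42.3] -89.3 col [163 164 171]
tape_roll 0.56 [141, 259, 169, 284] z [17. 22. 25.] [335.4 309.6] [68.6 66.3] -57.8 col [129 138 151]
tape_roll 0.25 [188, 190, 209, 213] z [ 1. 13. 55.] [535.1 189.5] [61.7 43.2] 9.9 col [149 151 158]
```

```bash
cat >> h.py <<'E'
def to(p,psi,frm=None):
    """print shift/turn in tool axes to TCP p (mm), tool x yaw psi (deg), pointing down; frm=(p,psi) or the measured pose"""
    if frm is None:
        s=bot.read_state();M=R.from_rotvec(s["tcp_rot"]);p0=s["tool_pos"]*1000
    else:
        p0=np.array(frm[0],float);M=down(frm[1])
    sh=M.inv().apply(np.array(p,float)-p0);rv=(M.inv()*down(psi)).as_rotvec(degrees=True)
    n=max(np.linalg.norm(sh)/62.5,np.linalg.norm(rv)/10.7)
    print("shift mm",np.round(sh,1),"turn",np.round(rv,1),"rows",round(n,1))
def down(psi): return R.from_euler("z",psi,degrees=True)*R.from_euler("x",180,degrees=True)
def pose():
    s=bot.read_state();M=R.from_rotvec(s["tcp_rot"]);x=M.as_matrix()[:,0];z=M.as_matrix()[:,2]
    print("t",round(s["time"],1),"tcp",np.round(s["tool_pos"]*1000,1),"psi",round(np.degrees(np.arctan2(x[1],x[0])),1),"z",np.round(z,3),"F",np.round(s["wrist_force"],1),"w",round(s["width"],3))
E
python3 - <<'E'
from h import *
pose()
k=bot.get_calibration("wrist");T=np.linalg.inv(k["view"]);s=bot.read_state();M=R.from_rotvec(s["tcp_rot"])
print("cam in tool",M.inv().apply(T[:3,3]-s["tool_pos"])*1000,"\n",np.round(M.inv().as_matrix()@T[:3,:3],3),np.round(k["intrinsics"],0).tolist())
to((470,-280,420),63)
E
```

```text
t 0.8 tcp [ 213.5 -640.4  196.5] psi 18.4 z [-0. -0. -1.] F [ 0.   0.5 -0.1] w 1.0
cam in tool [  77.48764187   -1.34354537 -176.67798388] 
 [[ 0.    -0.952 -0.305]
 [ 1.     0.     0.001]
 [-0.001 -0.305  0.952]] [[291.0, 0.0, 279.0], [0.0, 291.0, 211.0], [0.0, 0.0, 1.0]]
shift mm [ 357.3 -260.7 -223.5] turn [  0.    0.  -44.6] rows 7.9
```

```bash
python3 - <<'E'
from h import *
to((555,-215,260),63)
E
echo
```

```text
shift mm [ 458.5 -295.5  -63.5] turn [  0.    0.  -44.6] rows 8.8
```

```bash
python3 -m inch '[{"dz":-0.064,"dx":0.05,"dy":-0.03},{"dz":-0.064,"dx":0.458,"dy":-0.295,"az":-44.6},{"dz":-0.064,"dx":0.458,"dy":-0.295,"az":-44.6},{"dz":-0.064,"dx":0.458,"dy":-0.295,"az":-44.6},{"dz":-0.064,"dx":0.458,"dy":-0.295,"az":-44.6},{"dz":-0.064,"dx":0.458,"dy":-0.295,"az":-44.6},{"dz":-0.064,"dx":0.458,"dy":-0.295,"az":-44.6},{"dz":-0.064,"dx":0.458,"dy":-0.295,"az":-44.6},{"dz":-0.064,"dx":0.458,"dy":-0.295,"az":-44.6},{"dz":-0.064,"dx":0.458,"dy":-0.295,"az":-44.6},{"dz":-0.064,"dx":0.458,"dy":-0.295,"az":-44.6},{"dz":-0.064,"dx":0.458,"dy":-0.295,"az":-44.6},{"dz":-0.064,"dx":0.458,"dy":-0.295,"az":-44.6},{"dz":-0.064,"dx":0.458,"dy":-0.295,"az":-44.6}]'
python3 - <<'E'
from h import *
pose()
im,W,d=look("wrist");cv2.imwrite("pics/w1.png",im);np.save("w1.npy",W);np.save("w1i.npy",im)
for t in ["carrier","reader","read_key"]:
    for r in bot.masks_of("wrist",t)[:2]:
        m=r["region"]&(d>0);P=W[m];z=P[:,2]
        print(t,round(r["p"],2),np.int32(r["box"]).tolist(),"z",np.round(np.percentile(z,[5,50,95])*1000),*rect(P[:,:2]))
        if t=="carrier":
            Q=P[(z>.052)&(z<.068)];print("rim",len(Q),*rect(Q[:,:2]))
E
```

```text
t 0.8 tcp [ 213.5 -640.4  196.5] psi 18.4 z [-0. -0. -1.] F [ 0.   0.5 -0.1] w 1.0invalid input at $[0]: expected keys dx, dy, dz, ax, ay, az, fingers
```

View pics/w1.png

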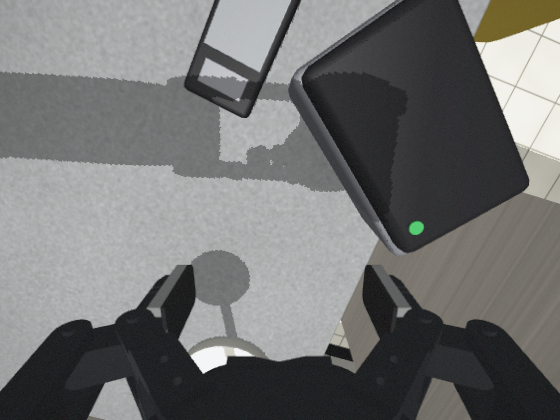

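The wrist view shows the fingers fill the lower third of the image (rows >260) and that the move was refused because every row needs all keys. I'll retry.

```bash
python3 -m inch '[{"dx":0.04,"dy":-0.03,"dz":-0.074,"ax":0,"ay":0,"az":0,"fingers":1},{"dx":0.384,"dy":-0.231,"dz":-0.074,"ax":0,"ay":0,"az":-44.6,"fingers":1},{"dx":0.384,"dy":-0.231,"dz":-0.074,"ax":0,"ay":0,"az":-44.6,"fingers":1},{"dx":0.384,"dy":-0.231,"dz":-0.074,"ax":0,"ay":0,"az":-44.6,"fingers":1},{"dx":0.384,"dy":-0.231,"dz":-0.074,"ax":0,"ay":0,"az":-44.6,"fingers":1},{"dx":0.384,"dy":-0.231,"dz":-0.074,"ax":0,"ay":0,"az":-44.6,"fingers":1},{"dx":0.384,"dy":-0.231,"dz":-0.074,"ax":0,"ay":0,"az":-44.6,"fingers":1},{"dx":0.384,"dy":-0.231,"dz":-0.074,"ax":0,"ay":0,"az":-44.6,"fingers":1},{"dx":0.384,"dy":-0.231,"dz":-0.074,"ax":0,"ay":0,"az":-44.6,"fingers":1},{"dx":0.384,"dy":-0.231,"dz":-0.074,"ax":0,"ay":0,"az":-44.6,"fingers":1},{"dx":0.384,"dy":-0.231,"dz":-0.074,"ax":0,"ay":0,"az":-44.6,"fingers":1},{"dx":0.384,"dy":-0.231,"dz":-0.074,"ax":0,"ay":0,"az":-44.6,"fingers":1}]'
python3 - <<'E'
from h import *
pose()
im,W,d=look("wrist");cv2.imwrite("pics/w2.png",im);np.save("w2.npy",W);np.save("w2i.npy",im)
for t in ["carrier","reader","read_key"]:
    for r in bot.masks_of("wrist",t)[:2]:
        m=r["region"]&(d>0);P=W[m];z=P[:,2]
        print(t,round(r["p"],2),np.int32(r["box"]).tolist(),"z",np.round(np.percentile(z,[5,50,95])*1000),*rect(P[:,:2]))
        if t=="carrier":
            Q=P[(z>.052)&(z<.068)];print("rim",len(Q),*rect(Q[:,:2]))
E
```

```text
time: 2.55
tool_pos: [0.504, -0.3007, 0.2704]
tcp_rot: [-2.68, -1.64, 0.0]
wrist_force: [0.1, 0.9, -0.2]
width: 1.001
t 2.5 tcp [ 504.  -300.7  270.4] psi 62.9 z [-0. -0. -1.] F [ 0.1  0.9 -0.2] w 1.001
carrier 0.7 [247, 6, 313, 243] z [32. 34. 60.] [ 527.8 -258.1] [313.6  82.5] 62.9
rim 2817 [ 529.6 -254.1] [292.1  74.5] 62.8
reader 0.96 [179, 0, 398, 263] z [28. 30. 57.] [ 536.9 -275.3] [376.7 287. ] 66.1
reader 0.56 [247, 6, 313, 244] z [32. 34. 60.] [ 528.8 -256.2] [317.4  82.3] 63.0
read_key 0.66 [362, 0, 392, 23] z [70. 77. 79.] [ 688.3 -177.2] [30.9 19.6] -32.5
```

View pics/w2.png

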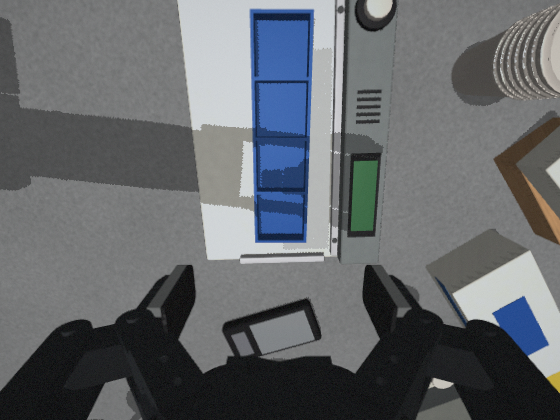

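Wrist view: carrier spans (247–313, 6–243) with four empty pockets. The far rail is at column ~335, the right rail at row ~258, and the read key is at (375,10). The carrier rim measures 292×74.5 mm at (529.6,-254.1), which matches the given size. Next is the narrow pot.

```bash
python3 -m inch '[{"dx":0.362,"dy":-0.12,"dz":0,"ax":0,"ay":0,"az":0,"fingers":1},{"dx":0.362,"dy":-0.12,"dz":0,"ax":0,"ay":0,"az":0,"fingers":1},{"dx":0.362,"dy":-0.12,"dz":0,"ax":0,"ay":0,"az":0,"fingers":1},{"dx":0.362,"dy":-0.12,"dz":0,"ax":0,"ay":0,"az":0,"fingers":1},{"dx":0.362,"dy":-0.12,"dz":0.05,"ax":0,"ay":0,"az":0,"fingers":1},{"dx":0.362,"dy":-0.12,"dz":0.1,"ax":0,"ay":0,"az":0,"fingers":1},{"dx":0.362,"dy":-0.12,"dz":0.12,"ax":0,"ay":0,"az":0,"fingers":1},{"dx":0.362,"dy":-0.12,"dz":0.12,"ax":0,"ay":0,"az":0,"fingers":1},{"dx":0.362,"dy":-0.12,"dz":0.12,"ax":0,"ay":0,"az":0,"fingers":1}]'
python3 - <<'E'
from h import *
pose()
im,W,d=look("wrist");cv2.imwrite("pics/w3.png",im)
for t in ["pot_narrow","pill_jar","pot_square","pot_oblong"]:
    for r in bot.masks_of("wrist",t)[:2]:
        m=r["region"]&(d>0);P=W[m];z=P[:,2];Q=P[z>.045]
        print(t,round(r["p"],2),np.int32(r["box"]).tolist(),"z",np.round(np.percentile(z,[5,50,95])*1000),*(rect(Q[:,:2]) if len(Q)>5 else []))
# reader rails from w2
W=np.load("w2.npy");z=W[...,2]
for n,b in dict(far=(5,255,322,350),right=(250,266,240,328),console=(30,260,340,385)).items():
    P=W[b[0]:b[1],b[2]:b[3]].reshape(-1,3);P=P[(P[:,2]>.0405)&(P[:,2]<.047)] if n!="console" else P[(P[:,2]>.053)&(P[:,2]<.06)]
    print(n,len(P),*rect(P[:,:2]))
E
```

```text
time: 3.88
tool_pos: [0.5626, 0.0762, 0.1516]
tcp_rot: [2.678, 1.641, 0.001]
wrist_force: [0.4, 0.2, 1.8]
width: 0.994
t 3.9 tcp [562.6  76.2 151.6] psi 63.0 z [ 0.001 -0.    -1.   ] F [0.4 0.2 1.8] w 0.994
pot_narrow 0.7 [255, 171, 300, 222] z [ 2. 23. 54.] [562.4  80.3] [44.6 44.2] 61.7
pill_jar 0.59 [144, 190, 199, 241] z [14. 68. 70.] [455.2 110.5] [35.9 35.1] 75.9
pill_jar 0.27 [342, 321, 377, 373] z [32. 43. 60.] [583.6 -39.6] [242.8  44.8] 79.4
pot_square 0.7 [369, 142, 459, 212] z [ 3. 29. 54.] [694.1  32.7] [52.8 51.8] -52.6
pot_square 0.63 [268, 277, 507, 418] z [10. 30. 56.] [ 660.6 -103.4] [384.3 150.7] -86.2
pot_oblong 0.72 [150, 68, 240, 145] z [ 2. 21. 54.] [534.2 191.6] [62.4 42.3] 9.6
far 2153 [ 594.4 -297.5] [329.3  12.9] 64.6
right 536 [ 448.3 -416.9] [128.2  11.3] -25.1
console 9054 [ 618.3 -327.6] [303.8  58.1] 64.9
```

```bash
python3 -m inch '[{"dx":0.0025,"dy":-0.001,"dz":0.06,"ax":0,"ay":0,"az":0,"fingers":1},{"dx":0.0025,"dy":-0.001,"dz":0.11,"ax":0,"ay":0,"az":0,"fingers":1},{"dx":0.0025,"dy":-0.001,"dz":0.123,"ax":0,"ay":0,"az":0,"fingers":1},{"dx":0.0025,"dy":-0.001,"dz":0.123,"ax":0,"ay":0,"az":0,"fingers":1}]' && python3 -m inch '[{"dx":0,"dy":0,"dz":0,"ax":0,"ay":0,"az":0,"fingers":-1},{"dx":0,"dy":0,"dz":0,"ax":0,"ay":0,"az":0,"fingers":-1},{"dx":0,"dy":0,"dz":0,"ax":0,"ay":0,"az":0,"fingers":-1},{"dx":0,"dy":0,"dz":0,"ax":0,"ay":0,"az":0,"fingers":-1},{"dx":0,"dy":0,"dz":0,"ax":0,"ay":0,"az":0,"fingers":-1},{"dx":0,"dy":0,"dz":0,"ax":0,"ay":0,"az":0,"fingers":-1}]' 25
python3 - <<'E'
from h import *
pose()
to((579,-158,170),62.8)
E
```

```text
time: 4.62
tool_pos: [0.5643, 0.0782, 0.0301]
tcp_rot: [2.679, 1.637, 0.005]
wrist_force: [0.3, 0.1, -0.2]
width: 1.001
time: 5.38
tool_pos: [0.5642, 0.0782, 0.03]
tcp_rot: [2.679, 1.638, 0.004]
wrist_force: [-0.2, -0.3, -0.1]
width: 0.002
t 5.4 tcp [564.2  78.2  30. ] psi 62.9 z [ 0.003  0.    -1.   ] F [-0.2 -0.3 -0.1] w 0.002
shift mm [-203.2  121.3 -140. ] turn [ 0.2 -0.1  0.1] rows 4.4
```

```bash
python3 - <<'E'
from h import *
im,W,d=look("wrist");cv2.imwrite("pics/w4.png",im)
im2,W2,d2=look("top");
for cam,W_,d_ in (("wrist",W,d),("top",W2,d2)):
  for t in ["pot_narrow","pot_square","pot_oblong"]:
    for r in bot.masks_of(cam,t)[:2]:
        m=r["region"]&(d_>0);P=W_[m];z=P[:,2];Q=P[(z>.045)&(z<.06)]
        print(cam,t,round(r["p"],2),np.int32(r["box"]).tolist(),"z",np.round(np.percentile(z,[5,50,95])*1000),*(rect(Q[:,:2]) if len(Q)>5 else []))
cv2.imwrite("pics/w4.png",np.vstack([im[100:],im2[80:300]]))
E
```

```text
wrist pot_narrow 0.58 [238, 198, 315, 281] z [ 3. 27. 54.] [564.1  84.9] [45.8 35.7] -22.7
wrist pot_square 0.94 [416, 156, 560, 280] z [ 4. 35. 53.] [694.   32.7] [54.3 52.5] -52.1
wrist pot_oblong 0.79 [53, 21, 215, 171] z [ 3. 33. 54.] [533.9 191.7] [63.7 43.1] 9.9
top pot_narrow 0.6 [211, 145, 223, 149] z [11. 15. 34.]
top pot_square 0.94 [241, 135, 265, 162] z [ 1.  9. 55.] [694.6  28.9] [53.  50.8] 35.2
top pot_oblong 0.5 [194, 195, 209, 213] z [ 1.  6. 54.] [521.7 171.6] [57.1 27.5] -26.6
```

View pics/w4.png

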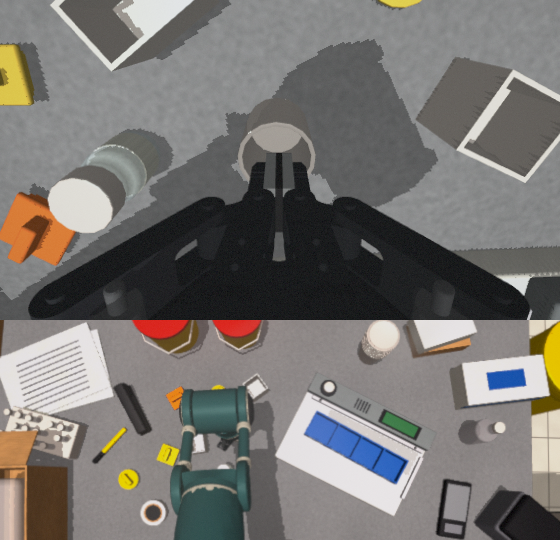

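The fingers shut fully, and they seem to stand in or over the pot's mouth (crop (277,150)). I'll rise straight up, still shut, and look again.

```bash
python3 -m inch '[{"dx":0,"dy":0,"dz":-0.04,"ax":0,"ay":0,"az":0,"fingers":-1},{"dx":0,"dy":0,"dz":-0.1,"ax":0,"ay":0,"az":0,"fingers":-1},{"dx":0,"dy":0,"dz":-0.12,"ax":0,"ay":0,"az":0,"fingers":-1},{"dx":0,"dy":0,"dz":-0.12,"ax":0,"ay":0,"az":0,"fingers":-1}]'
python3 - <<'E'
from h import *
pose()
im,W,d=look("wrist");cv2.imwrite("pics/w5.png",im)
for t in ["pot_narrow","pot_square","pot_oblong"]:
    for r in bot.masks_of("wrist",t)[:2]:
        m=r["region"]&(d>0);P=W[m];z=P[:,2];Q=P[(z>.045)&(z<.06)]
        print(t,round(r["p"],2),np.int32(r["box"]).tolist(),"z",np.round(np.percentile(z,[5,50,95])*1000),*(rect(Q[:,:2]) if len(Q)>5 else []))
E
```

```text
time: 6.28
tool_pos: [0.5655, 0.0783, 0.1522]
tcp_rot: [2.678, 1.636, 0.011]
wrist_force: [-0.8, -0.1, -0.6]
width: 0.002
t 6.3 tcp [565.5  78.3 152.2] psi 62.9 z [ 0.008  0.001 -1.   ] F [-0.8 -0.1 -0.6] w 0.002
pot_narrow 0.83 [255, 172, 295, 225] z [ 3. 24. 54.] [561.9  80.1] [45.4 43.5] 60.9
pot_narrow 0.51 [143, 193, 198, 244] z [14. 68. 70.] [465.9 113.9] [34.7 12.8] -73.5
pot_square 0.57 [367, 145, 458, 214] z [ 3. 29. 54.] [693.9  32.5] [53.3 52. ] -52.4
pot_oblong 0.83 [150, 67, 241, 149] z [ 2. 20. 54.] [534.4 191.6] [61.9 42.2] 9.7
```

View pics/w5.png

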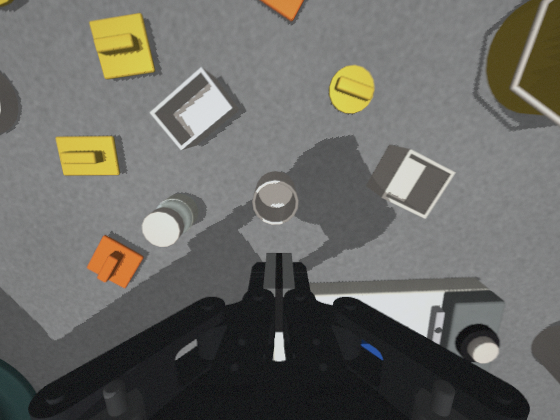

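The pot stands unmoved at (275,200), so the shut fingers passed above the rim. I'll check where the fingertips really are using wrist depth.

```bash
python3 - <<'E'
from h import *
im,W,d=look("wrist")
s=bot.read_state();M=R.from_rotvec(s["tcp_rot"])
T=(M.inv().apply((W-s["tool_pos"]).reshape(-1,3))*1000).reshape(420,560,3)
for v in (246,250,254,258,264,270,280,290): print(v,[np.round(T[v,u]).astype(int).tolist() for u in (268,277,290)])
print(np.round(d[254,277],3))
m=(np.abs(T[...,0])<15)&(np.abs(T[...,1])<15)&(T[...,2]<20)&(d>0);print("tip z max in tool",T[m][:,2].max(),T[m][:,:].max(0),T[m].min(0),m.sum())
E
```

```text
246 [[-70, -14, 148], [-70, -3, 148], [-70, 13, 148]]
250 [[-75, -14, 148], [-75, -3, 148], [-75, 13, 148]]
254 [[11, -7, -38], [11, -2, -39], [11, 5, -39]]
258 [[11, -7, -44], [12, -2, -45], [12, 4, -44]]
264 [[11, -6, -50], [11, -2, -50], [11, 4, -49]]
270 [[11, -6, -56], [11, -2, -56], [12, 4, -57]]
280 [[12, -6, -65], [11, -2, -64], [11, 4, -65]]
290 [[12, -6, -73], [10, -2, -71], [13, 3, -75]]
0.152
tip z max in tool -37.27188740458757 [ 14.99717317  14.99952409 -37.2718874 ] [ -11.95367292  -14.98589843 -129.32184485] 7938
```

The real fingertips sit about 38 mm behind the reported TCP. Ground depth and both cameras agree, and a pass over a 54 mm pot at "30 mm" fits that. So I'll use tip z = TCP z + 38 from here on and grasp again.

```bash
python3 -m inch '[{"dx":0,"dy":-0.003,"dz":0,"ax":0,"ay":0,"az":0,"fingers":1},{"dx":0,"dy":-0.003,"dz":0,"ax":0,"ay":0,"az":0,"fingers":1},{"dx":0,"dy":-0.003,"dz":0,"ax":0,"ay":0,"az":0,"fingers":1},{"dx":0,"dy":-0.003,"dz":0.04,"ax":0,"ay":0,"az":0,"fingers":1},{"dx":0,"dy":-0.003,"dz":0.09,"ax":0,"ay":0,"az":0,"fingers":1},{"dx":0,"dy":-0.003,"dz":0.13,"ax":0,"ay":0,"az":0,"fingers":1},{"dx":0,"dy":-0.003,"dz":0.155,"ax":0,"ay":0,"az":0,"fingers":1},{"dx":0,"dy":-0.003,"dz":0.161,"ax":0,"ay":0,"az":0,"fingers":1},{"dx":0,"dy":-0.003,"dz":0.161,"ax":0,"ay":0,"az":0,"fingers":1}]' && python3 -m inch '[{"dx":0,"dy":0,"dz":0,"ax":0,"ay":0,"az":0,"fingers":-1},{"dx":0,"dy":0,"dz":0,"ax":0,"ay":0,"az":0,"fingers":-1},{"dx":0,"dy":0,"dz":0,"ax":0,"ay":0,"az":0,"fingers":-1},{"dx":0,"dy":0,"dz":0,"ax":0,"ay":0,"az":0,"fingers":-1},{"dx":0,"dy":0,"dz":0,"ax":0,"ay":0,"az":0,"fingers":-1}]' 25
python3 - <<'E'
from h import *
pose()
to((579,-158,120),62.8)
E
```

```text
time: 7.65
tool_pos: [0.5596, 0.0793, -0.0133]
tcp_rot: [-2.68, -1.638, 0.001]
wrist_force: [0.2, 0.2, 0.5]
width: 0.997
time: 8.28
tool_pos: [0.5611, 0.0795, -0.0118]
tcp_rot: [2.68, 1.638, 0.002]
wrist_force: [-1.2, -0.1, 6.3]
width: 0.52
t 8.3 tcp [561.1  79.5 -11.8] psi 62.9 z [ 0.002 -0.    -1.   ] F [-1.2 -0.1  6.3] w 0.52
shift mm [-203.   124.5 -131.7] turn [ 0.1 -0.   0.1] rows 4.4
```

```bash
cat >> h.py <<'E'
def carrier(W,d,cam="wrist"):
    for r in bot.masks_of(cam,"carrier")[:1]:
        m=r["region"]&(d>0);P=W[m];z=P[:,2];Q=P[(z>.055)&(z<.068)];print("carrier",round(r["p"],2),np.int32(r["box"]).tolist(),len(Q),*rect(Q[:,:2]))
E
python3 -m inch '[{"dx":0,"dy":0,"dz":-0.05,"ax":0,"ay":0,"az":0,"fingers":-1},{"dx":0,"dy":0,"dz":-0.11,"ax":0,"ay":0,"az":0,"fingers":-1},{"dx":-0.05,"dy":0.03,"dz":-0.132,"ax":0,"ay":0,"az":0,"fingers":-1},{"dx":-0.1,"dy":0.06,"dz":-0.132,"ax":0,"ay":0,"az":0,"fingers":-1},{"dx":-0.15,"dy":0.09,"dz":-0.132,"ax":0,"ay":0,"az":0,"fingers":-1},{"dx":-0.19,"dy":0.115,"dz":-0.132,"ax":0,"ay":0,"az":0,"fingers":-1},{"dx":-0.203,"dy":0.1245,"dz":-0.132,"ax":0,"ay":0,"az":0,"fingers":-1},{"dx":-0.203,"dy":0.1245,"dz":-0.132,"ax":0,"ay":0,"az":0,"fingers":-1}]'
python3 - <<'E'
from h import *
im,W,d=look("wrist");cv2.imwrite("pics/w6.png",im);carrier(W,d)
im,W,d=look("top");carrier(W,d,"top")
pose();to((579,-158,24),62.8)
E
```

```text
time: 9.28
tool_pos: [0.5788, -0.1584, 0.12]
tcp_rot: [2.682, 1.636, 0.002]
wrist_force: [0.2, 1.2, -0.2]
width: 0.519
carrier 0.84 [234, 163, 324, 359] 1499 [ 552.5 -209.3] [191.9  74.2] 62.7
carrier 0.73 [325, 190, 407, 244] 332 [ 513.7 -284.7] [226.7  74.4] 62.6
t 9.5 tcp [ 578.8 -156.3  120. ] psi 63.0 z [ 0.001  0.001 -1.   ] F [0.  0.4 0.1] w 0.519
shift mm [-1.6  0.9 96. ] turn [ 0.  -0.1  0.2] rows 1.5
```

View pics/w6.png

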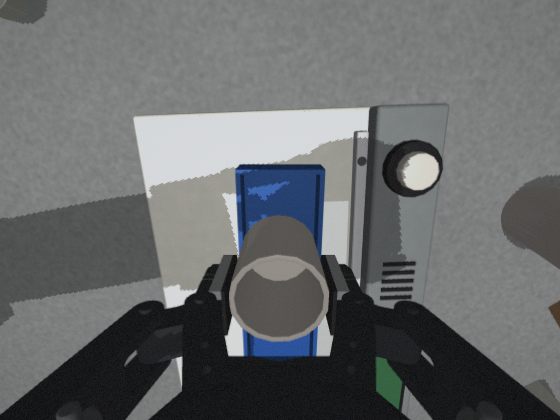

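Held pot is at (280,295), over the last pocket. The carrier hasn't moved. Lower, release, rise.

```bash
python3 -m inch '[{"dx":-0.001,"dy":0.001,"dz":0.04,"ax":0,"ay":0,"az":0,"fingers":-1},{"dx":-0.001,"dy":0.001,"dz":0.075,"ax":0,"ay":0,"az":0,"fingers":-1},{"dx":-0.001,"dy":0.001,"dz":0.09,"ax":0,"ay":0,"az":0,"fingers":-1},{"dx":-0.001,"dy":0.001,"dz":0.096,"ax":0,"ay":0,"az":0,"fingers":-1},{"dx":-0.001,"dy":0.001,"dz":0.096,"ax":0,"ay":0,"az":0,"fingers":-1}]' && python3 -m inch '[{"dx":0,"dy":0,"dz":0,"ax":0,"ay":0,"az":0,"fingers":0.5},{"dx":0,"dy":0,"dz":0,"ax":0,"ay":0,"az":0,"fingers":0.5},{"dx":0,"dy":0,"dz":0,"ax":0,"ay":0,"az":0,"fingers":0.5},{"dx":0,"dy":0,"dz":-0.05,"ax":0,"ay":0,"az":0,"fingers":0.5},{"dx":0,"dy":0,"dz":-0.11,"ax":0,"ay":0,"az":0,"fingers":0.5},{"dx":0,"dy":0,"dz":-0.13,"ax":0,"ay":0,"az":0,"fingers":0.7},{"dx":0,"dy":0,"dz":-0.13,"ax":0,"ay":0,"az":0,"fingers":1}]'
python3 - <<'E'
from h import *
im,W,d=look("wrist")
pose()
for r in bot.masks_of("wrist","pot_narrow")[:1]:
    m=r["region"]&(d>0);P=W[m];z=P[:,2];Q=P[(z>z.max()-.01)]
    print(r["p"],np.int32(r["box"]),np.round(np.percentile(z,[5,50,95])*1000),*rect(Q[:,:2]))
carrier(W,d)
to((534.5,191.6,120),9.8)
to((534.5,191.6,-11),9.8)
E
```

```text
time: 10.1
tool_pos: [0.5801, -0.1574, 0.0248]
tcp_rot: [2.678, 1.641, 0.003]
wrist_force: [-0.7, 0.5, -0.4]
width: 0.52
time: 10.98
tool_pos: [0.5813, -0.158, 0.1571]
tcp_rot: [2.675, 1.639, 0.008]
wrist_force: [-0.1, 0.3, 0.3]
width: 1.0
t 11.0 tcp [ 579.7 -157.5  154.7] psi 63.0 z [ 0.003  0.    -1.   ] F [-0.3 -0.  -0.6] w 0.997
0.62 [251 177 300 235] [37. 60. 88.] [ 579.8 -155.9] [45.2 44.3] 61.7
carrier 0.61 [239, 159, 318, 361] 2960 [ 545.  -223.8] [224.1  74.3] 62.8
shift mm [ 290.7 -197.    32.8] turn [-0.1  0.  53.2] rows 5.6
shift mm [ 290.6 -196.7  163.8] turn [-0.1  0.  53.2] rows 6.2
```

```bash
python3 -m inch '[{"dx":0.29,"dy":-0.197,"dz":0,"ax":0,"ay":0,"az":53.2,"fingers":0.5},{"dx":0.29,"dy":-0.197,"dz":0,"ax":0,"ay":0,"az":53.2,"fingers":0.5},{"dx":0.29,"dy":-0.197,"dz":0,"ax":0,"ay":0,"az":53.2,"fingers":0.5},{"dx":0.29,"dy":-0.197,"dz":0,"ax":0,"ay":0,"az":53.2,"fingers":0.5},{"dx":0.29,"dy":-0.197,"dz":0,"ax":0,"ay":0,"az":53.2,"fingers":0.5},{"dx":0.29,"dy":-0.197,"dz":0,"ax":0,"ay":0,"az":53.2,"fingers":0.5},{"dx":0.29,"dy":-0.197,"dz":0,"ax":0,"ay":0,"az":53.2,"fingers":0.5},{"dx":0.29,"dy":-0.197,"dz":0,"ax":0,"ay":0,"az":53.2,"fingers":0.5},{"dx":0.29,"dy":-0.197,"dz":0,"ax":0,"ay":0,"az":53.2,"fingers":0.5}]'
python3 - <<'E'
from h import *
im,W,d=look("wrist")
pose()
for r in bot.masks_of("wrist","pot_oblong")[:1]:
    m=r["region"]&(d>0);P=W[m];z=P[:,2];Q=P[(z>.045)]
    print(r["p"],np.int32(r["box"]),np.round(np.percentile(z,[5,50,95])*1000),*rect(Q[:,:2]))
to((534.3,191.6,-11),9.8)
E
```

```text
time: 12.25
tool_pos: [0.5339, 0.1894, 0.1518]
tcp_rot: [-3.129, -0.266, 0.005]
wrist_force: [-0.1, 0.6, 0.2]
width: 0.752
t 12.3 tcp [534.2 189.3 152.1] psi 9.7 z [-0.003  0.001 -1.   ] F [ 0.2  0.2 -0.4] w 0.747
0.93 [254 160 301 232] [ 2. 13. 54.] [534.4 191.6] [62.2 41.9] 10.4
shift mm [  0.7  -1.9 163.4] turn [-0.1  0.1 -0.1] rows 2.6
```

```bash
python3 -m inch '[{"dx":0.001,"dy":-0.002,"dz":0.04,"ax":0,"ay":0,"az":-0.5,"fingers":0.5},{"dx":0.001,"dy":-0.002,"dz":0.09,"ax":0,"ay":0,"az":-0.5,"fingers":0.5},{"dx":0.001,"dy":-0.002,"dz":0.13,"ax":0,"ay":0,"az":-0.5,"fingers":0.5},{"dx":0.001,"dy":-0.002,"dz":0.155,"ax":0,"ay":0,"az":-0.5,"fingers":0.5},{"dx":0.001,"dy":-0.002,"dz":0.163,"ax":0,"ay":0,"az":-0.5,"fingers":0.5},{"dx":0.001,"dy":-0.002,"dz":0.163,"ax":0,"ay":0,"az":-0.5,"fingers":0.5}]' && python3 -m inch '[{"dx":0,"dy":0,"dz":0,"ax":0,"ay":0,"az":0,"fingers":-1},{"dx":0,"dy":0,"dz":0,"ax":0,"ay":0,"az":0,"fingers":-1},{"dx":0,"dy":0,"dz":0,"ax":0,"ay":0,"az":0,"fingers":-1},{"dx":0,"dy":0,"dz":0,"ax":0,"ay":0,"az":0,"fingers":-1}]' 25
python3 - <<'E'
from h import *
pose()
to((546,-222,130),62.8)
E
```

```text
time: 13.1
tool_pos: [0.5349, 0.1911, -0.0106]
tcp_rot: [-3.128, -0.277, 0.004]
wrist_force: [-1.0, 0.7, 0.1]
width: 0.746
time: 13.6
tool_pos: [0.5366, 0.1915, -0.0088]
tcp_rot: [-3.128, -0.277, -0.001]
wrist_force: [0.9, -0.7, 6.8]
width: 0.489
t 13.6 tcp [536.6 191.5  -8.8] psi 10.1 z [ 0.001  0.002 -1.   ] F [ 0.9 -0.7  6.8] w 0.489
shift mm [ -63.3  408.5 -139.5] turn [ -0.1  -0.1 -52.7] rows 7.0
```

```bash
python3 -m inch '[{"dx":0,"dy":0,"dz":-0.05,"ax":0,"ay":0,"az":0,"fingers":-1},{"dx":0,"dy":0,"dz":-0.11,"ax":0,"ay":0,"az":0,"fingers":-1},{"dx":-0.008,"dy":0.05,"dz":-0.14,"ax":0,"ay":0,"az":-6,"fingers":-1},{"dx":-0.017,"dy":0.11,"dz":-0.14,"ax":0,"ay":0,"az":-15,"fingers":-1},{"dx":-0.026,"dy":0.17,"dz":-0.14,"ax":0,"ay":0,"az":-24,"fingers":-1},{"dx":-0.036,"dy":0.23,"dz":-0.14,"ax":0,"ay":0,"az":-33,"fingers":-1},{"dx":-0.045,"dy":0.29,"dz":-0.14,"ax":0,"ay":0,"az":-42,"fingers":-1},{"dx":-0.054,"dy":0.35,"dz":-0.14,"ax":0,"ay":0,"az":-50,"fingers":-1},{"dx":-0.061,"dy":0.395,"dz":-0.14,"ax":0,"ay":0,"az":-52.7,"fingers":-1},{"dx":-0.063,"dy":0.4085,"dz":-0.14,"ax":0,"ay":0,"az":-52.7,"fingers":-1},{"dx":-0.063,"dy":0.4085,"dz":-0.14,"ax":0,"ay":0,"az":-52.7,"fingers":-1}]'
python3 - <<'E'
from h import *
im,W,d=look("wrist");cv2.imwrite("pics/w7.png",im);carrier(W,d)
pose()
for r in bot.masks_of("wrist","pot_oblong")[:1]:
    m=r["region"]&(d>0);P=W[m];z=P[:,2];Q=P[(z>.17)]
    print(r["p"],np.int32(r["box"]),np.round(np.percentile(z,[5,50,95])*1000),*rect(Q[:,:2]))
to((547,-220,25.5),62.8)
E
```

```text
time: 14.98
tool_pos: [0.5459, -0.222, 0.1302]
tcp_rot: [-2.681, -1.633, -0.002]
wrist_force: [0.4, 1.1, -1.1]
width: 0.488
carrier 0.94 [234, 75, 326, 361] 2402 [ 534.2 -244.8] [272.1  74.4] 62.7
t 15.1 tcp [ 546.  -220.5  130.2] psi 62.8 z [-0.     0.003 -1.   ] F [ 0.3 -0.  -0. ] w 0.487
0.79 [229 204 327 357] [142. 172. 193.] [ 544.5 -222.3] [63.7 42.1] 62.6
shift mm [  0.4   0.7 104.8] turn [-0.1 -0.1  0.1] rows 1.7
```

```bash
python3 -m inch '[{"dx":0.001,"dy":0.001,"dz":0.04,"ax":0,"ay":0,"az":0,"fingers":-1},{"dx":0.001,"dy":0.001,"dz":0.075,"ax":0,"ay":0,"az":0,"fingers":-1},{"dx":0.001,"dy":0.001,"dz":0.095,"ax":0,"ay":0,"az":0,"fingers":-1},{"dx":0.001,"dy":0.001,"dz":0.104,"ax":0,"ay":0,"az":0,"fingers":-1},{"dx":0.001,"dy":0.001,"dz":0.104,"ax":0,"ay":0,"az":0,"fingers":-1}]' && python3 -m inch '[{"dx":0,"dy":0,"dz":0,"ax":0,"ay":0,"az":0,"fingers":0.5},{"dx":0,"dy":0,"dz":0,"ax":0,"ay":0,"az":0,"fingers":0.5},{"dx":0,"dy":0,"dz":0,"ax":0,"ay":0,"az":0,"fingers":0.5},{"dx":0,"dy":0,"dz":-0.05,"ax":0,"ay":0,"az":0,"fingers":0.5},{"dx":0,"dy":0,"dz":-0.11,"ax":0,"ay":0,"az":0,"fingers":0.5},{"dx":0,"dy":0,"dz":-0.13,"ax":0,"ay":0,"az":0,"fingers":0.7},{"dx":0,"dy":0,"dz":-0.13,"ax":0,"ay":0,"az":0,"fingers":1}]'
python3 - <<'E'
from h import *
im,W,d=look("wrist")
pose()
for n in ["pot_narrow","pot_oblong","pot_square"]:
  for r in bot.masks_of("wrist",n)[:1]:
    m=r["region"]&(d>0);P=W[m];z=P[:,2];Q=P[(z>z.max()-.01)]
    print(n,r["p"],np.int32(r["box"]),np.round(np.percentile(z,[5,50,95])*1000),*rect(Q[:,:2]))
carrier(W,d)
to((694,32.5,130),37)
E
```

```text
time: 15.75
tool_pos: [0.548, -0.2217, 0.0298]
tcp_rot: [2.676, 1.641, -0.001]
wrist_force: [-7.3, -5.8, 14.0]
width: 0.489
time: 16.62
tool_pos: [0.5491, -0.2216, 0.1614]
tcp_rot: [2.674, 1.64, 0.003]
wrist_force: [0.2, -0.1, -0.8]
width: 1.001
t 16.7 tcp [ 547.6 -221.   159.1] psi 63.0 z [ 0.    -0.002 -1.   ] F [-1.2  0.9 -1.4] w 0.998
pot_narrow 0.69 [253  92 307 152] [36. 38. 88.] [ 582.7 -154.7] [44.7 44.5] -26.0
pot_oblong 0.87 [251 163 300 254] [ 41.  78. 107.] [ 550.2 -215.1] [41.8 21.6] -27.1
carrier 0.9 [237, 76, 323, 347] 3753 [ 532.  -252.1] [292.5  74.4] 62.4
shift mm [292.7  17.   26.3] turn [-0.2  0.1 26. ] rows 4.7
```

The oblong pot sits high (its rim reaches 107 mm), so it has hung up on a wall. I'll look.

```bash
python3 - <<'E'
from h import *
im,W,d=look("wrist");cv2.imwrite("pics/w8.png",cv2.resize(im[40:360,180:400],None,fx=1.8,fy=1.8))
r=bot.masks_of("wrist","pot_oblong")[0];m=r["region"]&(d>0)
s=bot.read_state();M=R.from_euler("z",62.4,degrees=True)
L=(M.inv().apply(W[m]-[.532,-.2521,.03])*1000)  # carrier frame with x=along carrier y
z=L[:,2]
for a in range(0,80,6):
    q=L[(L[:,0]>=a)&(L[:,0]<a+6)]
    if len(q): print(a,len(q),"zmax",q[:,2].max().round(),"y range of top",np.round(q[q[:,2]>q[:,2].max()-6][:,1].min()),np.round(q[q[:,2]>q[:,2].max()-6][:,1].max()))
E
```

```text
0 429 zmax 59.0 y range of top -20.0 21.0
6 412 zmax 62.0 y range of top -20.0 22.0
12 336 zmax 65.0 y range of top -20.0 22.0
18 228 zmax 68.0 y range of top -20.0 21.0
24 117 zmax 71.0 y range of top -20.0 22.0
30 75 zmax 74.0 y range of top -20.0 22.0
36 62 zmax 76.0 y range of top -20.0 22.0
42 214 zmax 79.0 y range of top -20.0 22.0
48 564 zmax 80.0 y range of top -20.0 22.0
54 503 zmax 67.0 y range of top -20.0 22.0
60 439 zmax 54.0 y range of top -19.0 22.0
66 299 zmax 41.0 y range of top -20.0 22.0
```

View pics/w8.png

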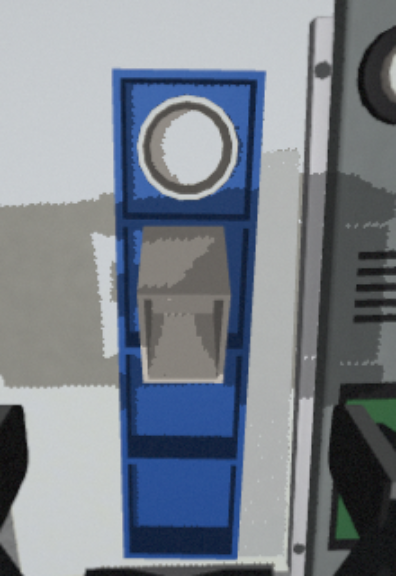

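The oblong pot leans about 24°: its +y bottom edge rests on the wall between pockets 2 and 3, and its lower end is in pocket 2. I'll regrip it from the sides, lift, level with a turn about tool y, and measure.

```bash
python3 -m inch '[{"dx":0,"dy":0,"dz":0.05,"ax":0,"ay":0,"az":0,"fingers":0.6},{"dx":0,"dy":0,"dz":0.1,"ax":0,"ay":0,"az":0,"fingers":0.6},{"dx":0,"dy":0,"dz":0.124,"ax":0,"ay":0,"az":0,"fingers":0.6},{"dx":0,"dy":0,"dz":0.127,"ax":0,"ay":0,"az":0,"fingers":0.6},{"dx":0,"dy":0,"dz":0.127,"ax":0,"ay":0,"az":0,"fingers":-1},{"dx":0,"dy":0,"dz":0.127,"ax":0,"ay":0,"az":0,"fingers":-1},{"dx":0,"dy":0,"dz":0.127,"ax":0,"ay":0,"az":0,"fingers":-1},{"dx":0,"dy":0,"dz":0.127,"ax":0,"ay":0,"az":0,"fingers":-1},{"dx":0,"dy":0,"dz":0.127,"ax":0,"ay":0,"az":0,"fingers":-1}]' 25 && python3 -m inch '[{"dx":0,"dy":0,"dz":-0.05,"ax":0,"ay":0,"az":0,"fingers":-1},{"dx":0,"dy":0,"dz":-0.09,"ax":0,"ay":0,"az":0,"fingers":-1},{"dx":0,"dy":0,"dz":-0.09,"ax":0,"ay":-8,"az":0,"fingers":-1},{"dx":0,"dy":0,"dz":-0.09,"ax":0,"ay":-16,"az":0,"fingers":-1},{"dx":0,"dy":0,"dz":-0.09,"ax":0,"ay":-24,"az":0,"fingers":-1},{"dx":0,"dy":0,"dz":-0.09,"ax":0,"ay":-24,"az":0,"fingers":-1},{"dx":0,"dy":0,"dz":-0.09,"ax":0,"ay":-24,"az":0,"fingers":-1}]'
cat >> h.py <<'E'
def held(W,d,name,c,yaw,zmin=-1):
    """profile of the pot along the carrier's y; c carrier centre mm"""
    r=bot.masks_of("wrist",name)[0];m=r["region"]&(d>0)
    L=R.from_euler("z",yaw,degrees=True).inv().apply(W[m]*1000-[c[0],c[1],0]);q=L[L[:,2]>zmin]
    print(name,round(r["p"],2),np.int32(r["box"]).tolist())
    for a in np.arange(np.floor(q[:,0].min()/6)*6,q[:,0].max(),6):
        b=q[(q[:,0]>=a)&(q[:,0]<a+6)]
        if len(b)>3: print(int(a),len(b),"z",b[:,2].min().round(),b[:,2].max().round(),"-x",b[:,1].min().round(),b[:,1].max().round(),end=" | ")
    print()
E
python3 - <<'E'
from h import *
im,W,d=look("wrist");cv2.imwrite("pics/w9.png",im);carrier(W,d);pose()
held(W,d,"pot_oblong",(532,-252.1),62.4)
E
```

```text
time: 18.1
tool_pos: [0.5475, -0.2215, 0.032]
tcp_rot: [2.677, 1.641, -0.002]
wrist_force: [0.6, -0.8, 5.1]
width: 0.487
time: 18.98
tool_pos: [0.5472, -0.2212, 0.1216]
tcp_rot: [2.452, 1.504, -0.522]
wrist_force: [-0.2, -0.1, 0.3]
width: 0.487
carrier 0.8 [218, 17, 349, 215] 4022 [ 566.7 -185.7] [143.   74.7] 62.2
t 19.1 tcp [ 547.2 -222.2  122.3] psi 62.9 z [-0.184 -0.363 -0.913] F [-0.   0.1 -0.2] w 0.488
pot_oblong 0.73 [227, 328, 265, 355]
-396 9 z 22.0 23.0 -x 42.0 80.0 | -390 25 z 22.0 25.0 -x 32.0 83.0 | -384 32 z 22.0 25.0 -x 30.0 81.0 | -378 26 z 21.0 25.0 -x 47.0 89.0 | -372 11 z 22.0 25.0 -x 70.0 89.0 | -366 17 z 23.0 25.0 -x 69.0 88.0 | -360 11 z 22.0 25.0 -x 71.0 87.0 | -354 14 z 23.0 25.0 -x 72.0 87.0 | -348 15 z 23.0 25.0 -x 70.0 88.0 | -342 21 z 23.0 25.0 -x 69.0 87.0 | -336 19 z 2.0 24.0 -x 71.0 87.0 | -330 59 z 3.0 23.0 -x 70.0 89.0 | -324 19 z 9.0 22.0 -x 72.0 80.0 | 54 5 z 191.0 193.0 -x 23.0 24.0 | 90 5 z 213.0 216.0 -x 17.0 18.0 |
```

View pics/w9.png

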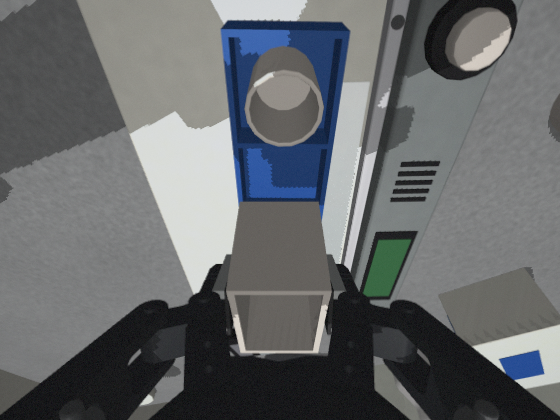

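Pot held at (232–328, 202–352). I'll take its attitude from the depth of its end face (rows 210–285) and rim.

```bash
python3 - <<'E'
from h import *
im,W,d=look("wrist");pose()
c=(532,-252.1);L=R.from_euler("z",62.4,degrees=True).inv().apply((W*1000-[c[0],c[1],0]).reshape(-1,3)).reshape(420,560,3)
F=L[212:284,250:312].reshape(-1,3);F=F[F[:,2]>95];n=np.linalg.svd(F-F.mean(0))[2][2];print("face n",n.round(3),"mean",F.mean(0).round(1),len(F))
for v in (206,220,240,260,280,288,292,296,348,351,354): print(v,[L[v,u].round(1).tolist() for u in (262,280,300)])
E
```

```text
t 19.2 tcp [ 547.2 -222.4  122.5] psi 62.9 z [-0.184 -0.363 -0.913] F [-0.5 -0.1  0.3] w 0.486
face n [-0.982 -0.011  0.189] mean [ 78.    1.2 164.3] 4464
206 [[77.8, 10.7, 136.4], [78.5, 1.3, 137.1], [79.0, -9.1, 137.6]]
220 [[77.9, 10.2, 147.1], [78.3, 1.3, 147.6], [77.8, -8.6, 146.9]]
240 [[78.4, 9.7, 161.0], [77.8, 1.4, 160.4], [78.8, -7.8, 161.3]]
260 [[77.3, 9.2, 171.8], [77.1, 1.4, 171.6], [78.2, -7.2, 172.4]]
280 [[78.0, 8.8, 182.6], [76.9, 1.5, 181.8], [77.5, -6.7, 182.2]]
288 [[77.0, 8.7, 185.7], [77.3, 1.5, 185.9], [76.8, -6.5, 185.5]]
292 [[77.0, 8.6, 187.6], [76.1, 1.5, 186.9], [77.4, -6.4, 187.7]]
296 [[18.1, 11.7, 152.6], [18.0, 0.6, 152.5], [18.4, -11.8, 152.7]]
348 [[18.1, 10.5, 184.4], [18.8, 0.8, 184.7], [19.8, -9.9, 185.1]]
351 [[18.3, 10.4, 186.1], [16.8, 0.7, 185.4], [17.3, -10.0, 185.6]]
354 [[-449.0, 31.5, -1.3], [-421.3, -5.7, 9.8], [-431.0, -46.5, 5.8]]
```

```bash
python3 -m inch '[{"dx":-0.0117,"dy":0,"dz":0.0052,"ax":0,"ay":-1.5,"az":0,"fingers":-1},{"dx":-0.0117,"dy":0,"dz":0.0052,"ax":0,"ay":-1.5,"az":0,"fingers":-1},{"dx":0.0011,"dy":0,"dz":0.0338,"ax":0,"ay":-1.5,"az":0,"fingers":-1},{"dx":0.007,"dy":0,"dz":0.048,"ax":0,"ay":-1.5,"az":0,"fingers":-1},{"dx":0.007,"dy":0,"dz":0.048,"ax":0,"ay":-1.5,"az":0,"fingers":-1}]'
python3 - <<'E'
from h import *
im,W,d=look("wrist");pose();carrier(W,d)
c=(532,-252.1);L=R.from_euler("z",62.4,degrees=True).inv().apply((W*1000-[c[0],c[1],0]).reshape(-1,3)).reshape(420,560,3)
F=L[212:284,250:312].reshape(-1,3);F=F[F[:,2]>70];n=np.linalg.svd(F-F.mean(0))[2][2];print("face n",n.round(3),"mean",F.mean(0).round(1),len(F))
for v in (206,240,280,288,292,348,351,): print(v,[L[v,u].round(1).tolist() for u in (262,300)])
# carrier walls in its frame: rim z 60..66
q=L.reshape(-1,3);q=q[(q[:,2]>58)&(q[:,2]<67)&(abs(q[:,1])<45)&(q[:,0]>40)&(q[:,0]<160)]
print("rim y max",np.percentile(q[:,0],99.5),"x",np.percentile(q[:,1],[.5,99.5]))
E
```

```text
time: 19.8
tool_pos: [0.5396, -0.234, 0.0742]
tcp_rot: [2.438, 1.492, -0.556]
wrist_force: [0.6, -0.2, 0.0]
width: 0.486
t 19.9 tcp [ 540.7 -234.2   75.4] psi 62.9 z [-0.197 -0.384 -0.902] F [-0.5 -0.6 -1. ] w 0.489
carrier 0.71 [199, 0, 380, 253] 6925 [ 564.  -191.1] [155.3  74.8] 62.2
face n [ 0.979  0.012 -0.204] mean [ 65.3   2.3 114.8] 4464
206 [[64.5, 11.9, 87.1], [65.4, -7.9, 87.8]]
240 [[64.5, 10.9, 110.5], [65.1, -6.7, 110.9]]
280 [[65.0, 9.9, 132.6], [65.5, -5.6, 132.8]]
288 [[65.2, 9.8, 136.4], [65.4, -5.4, 136.4]]
292 [[63.7, 9.8, 137.3], [63.6, -5.5, 137.1]]
348 [[4.7, 11.6, 136.1], [5.8, -9.0, 136.4]]
351 [[5.4, 11.5, 137.9], [5.1, -8.9, 137.7]]
rim y max 146.28140952462678 x [-37.16792303  36.86244551]
```

```bash
python3 -m inch '[{"dx":0.01,"dy":0,"dz":0.02,"ax":0,"ay":0,"az":0,"fingers":-1},{"dx":0.0155,"dy":0,"dz":0.031,"ax":0,"ay":0,"az":0,"fingers":-1},{"dx":0.019,"dy":0,"dz":0.038,"ax":0,"ay":0,"az":0,"fingers":-1},{"dx":0.0205,"dy":0,"dz":0.041,"ax":0,"ay":0,"az":0,"fingers":-1},{"dx":0.0205,"dy":0,"dz":0.041,"ax":0,"ay":0,"az":0,"fingers":-1}]'
python3 - <<'E'
from h import *
im,W,d=look("wrist");pose()
c=(532,-252.1);L=R.from_euler("z",62.4,degrees=True).inv().apply((W*1000-[c[0],c[1],0]).reshape(-1,3)).reshape(420,560,3)
for v in (206,240,280,288,292,348,351,): print(v,[L[v,u].round(1).tolist() for u in (262,300)])
E
```

```text
time: 20.52
tool_pos: [0.5419, -0.2336, 0.0302]
tcp_rot: [2.436, 1.49, -0.552]
wrist_force: [0.4, 0.1, -0.2]
width: 0.489
t 20.6 tcp [ 542.1 -233.7   30.6] psi 62.9 z [-0.195 -0.385 -0.902] F [ 0.7  0.8 -0.4] w 0.483
206 [[92.1, 8.2, 72.0], [91.2, -6.7, 70.9]]
240 [[89.5, 7.7, 87.2], [89.7, -5.9, 87.3]]
280 [[66.3, 8.3, 88.6], [66.8, -7.2, 88.8]]
288 [[66.4, 8.2, 92.4], [65.6, -7.1, 91.8]]
292 [[64.1, 8.2, 92.7], [65.4, -7.0, 93.5]]
348 [[7.2, 10.0, 92.5], [7.9, -10.5, 92.7]]
351 [[5.7, 10.0, 93.5], [6.0, -10.6, 93.6]]
```

```bash
python3 -m inch '[{"dx":0.0014,"dy":0,"dz":0.003,"ax":0,"ay":0,"az":0,"fingers":-1},{"dx":0.0014,"dy":0,"dz":0.003,"ax":0,"ay":0,"az":0,"fingers":0.4},{"dx":0.0014,"dy":0,"dz":0.003,"ax":0,"ay":0,"az":0,"fingers":0.4},{"dx":0.0014,"dy":0,"dz":0.003,"ax":0,"ay":0,"az":0,"fingers":0.4},{"dx":-0.014,"dy":0,"dz":-0.03,"ax":0,"ay":0,"az":0,"fingers":0.5},{"dx":-0.035,"dy":0,"dz":-0.072,"ax":0,"ay":0,"az":0,"fingers":0.7},{"dx":-0.047,"dy":0,"dz":-0.099,"ax":0,"ay":8,"az":0,"fingers":1},{"dx":-0.047,"dy":0,"dz":-0.099,"ax":0,"ay":17,"az":0,"fingers":1},{"dx":-0.047,"dy":0,"dz":-0.099,"ax":0,"ay":25.2,"az":0,"fingers":1},{"dx":-0.047,"dy":0,"dz":-0.099,"ax":0,"ay":25.2,"az":0,"fingers":1}]'
python3 - <<'E'
from h import *
im,W,d=look("wrist");cv2.imwrite("pics/w10.png",im)
pose()
for n in ["pot_narrow","pot_oblong"]:
  for r in bot.masks_of("wrist",n)[:1]:
    m=r["region"]&(d>0);P=W[m];z=P[:,2];Q=P[(z>z.max()-.01)]
    print(n,r["p"],np.int32(r["box"]),np.round(np.percentile(z,[5,50,95])*1000),*rect(Q[:,:2]))
carrier(W,d)
to((694,32.5,130),37)
E
```

```text
time: 21.82
tool_pos: [0.5411, -0.2358, 0.1411]
tcp_rot: [2.678, 1.63, -0.006]
wrist_force: [0.1, -0.0, 0.7]
width: 1.001
t 21.9 tcp [ 541.3 -234.7  140.5] psi 62.7 z [-0.002 -0.008 -1.   ] F [ 1.3  0.5 -0.3] w 1.002
pot_narrow 0.69 [245  68 305 131] [36. 39. 88.] [ 580.9 -152.6] [44.8 44.7] 36.2
shift mm [305.1  15.1   7.3] turn [ 0.1  0.4 26. ] rows 4.9
```

```bash
cat >> h.py <<'E'
def rims(W,lo=.082,hi=.095,amin=60):
    """connected patches of points at pot-rim height"""
    m=((W[...,2]>lo)&(W[...,2]<hi)).astype(np.uint8)
    n,lab,st,_=cv2.connectedComponentsWithStats(m)
    for i in range(1,n):
        if st[i,4]>amin:
            P=W[lab==i];print("rim px",st[i,:5].tolist(),"z",P[:,2].mean().round(4)*1000,*rect(P[:,:2]))
def crim(W,c=(530,-254)):
    m=(W[...,2]>.055)&(W[...,2]<.0675)&(np.hypot(W[...,0]*1000-c[0],W[...,1]*1000-c[1])<165);print("blue rim",m.sum(),*rect(W[m][:,:2]))
E
python3 - <<'E'
from h import *
im,W,d=look("wrist");rims(W)
m=(W[...,2]>.055)&(W[...,2]<.0675)&(im[...,0]>im[...,2].astype(int)+40);print(m.sum(),*rect(W[m][:,:2]))
E
```

```text
rim px [248, 70, 62, 66, 871] z 86.8 [ 581.1 -153. ] [45.4 45.1] 60.6
rim px [251, 162, 54, 74, 1061] z 86.8 [ 547. -219.] [62.2 42.1] 63.5
4390 [ 529.5 -250.2] [292.3  74.4] 63.2
```

```bash
python3 -m inch '[{"dx":0.06,"dy":0.003,"dz":0,"ax":0,"ay":0.4,"az":5,"fingers":1},{"dx":0.12,"dy":0.006,"dz":0,"ax":0,"ay":0.4,"az":10,"fingers":1},{"dx":0.18,"dy":0.009,"dz":0,"ax":0,"ay":0.4,"az":15,"fingers":1},{"dx":0.24,"dy":0.012,"dz":0,"ax":0,"ay":0.4,"az":20,"fingers":1},{"dx":0.305,"dy":0.015,"dz":0,"ax":0,"ay":0.4,"az":25.5,"fingers":1},{"dx":0.305,"dy":0.015,"dz":0,"ax":0,"ay":0.4,"az":25.5,"fingers":1},{"dx":0.305,"dy":0.015,"dz":0,"ax":0,"ay":0.4,"az":25.5,"fingers":1}]'
python3 - <<'E'
from h import *
im,W,d=look("wrist")
pose();rims(W,.047,.06)
for r in bot.masks_of("wrist","pot_square")[:1]:
    m=r["region"]&(d>0);P=W[m];z=P[:,2];Q=P[(z>.045)]
    print(r["p"],np.int32(r["box"]),np.round(np.percentile(z,[5,50,95])*1000),*rect(Q[:,:2]))
to((694,32.5,-10),37.6)
E
```

```text
time: 22.95
tool_pos: [0.6935, 0.0344, 0.1364]
tcp_rot: [2.971, 1.015, -0.001]
wrist_force: [0.4, -0.4, -0.5]
width: 1.0
t 23.0 tcp [693.2  33.3 136.6] psi 37.6 z [ 0.    -0.002 -1.   ] F [-0.5 -0.   0. ] w 0.998
rim px [297, 14, 74, 66, 191] z 53.5 [816.9  80. ] [76.3 15.4] -88.5
rim px [254, 178, 57, 55, 852] z 52.5 [694.1  32.5] [52.  51.9] -52.5
rim px [405, 271, 59, 57, 1292] z 54.699999999999996 [ 706.  -164.7] [77.1 40.1] 65.3
rim px [554, 294, 6, 28, 106] z 50.2 [ 784.7 -277.4] [35.6  5.6] 52.0
rim px [81, 315, 26, 12, 165] z 52.3 [467.8 115.1] [27.3 10.5] -69.8
rim px [317, 338, 54, 29, 711] z 54.1 [ 596.8 -135.9] [58.2 30.9] -26.8
rim px [430, 378, 41, 42, 979] z 55.5 [ 626.2 -273.6] [86.9 26.9] 66.5
0.57 [253 169 313 231] [ 3. 20. 54.] [694.1  32.5] [52.  51.9] -52.5
shift mm [  0.8   0.2 146.8] turn [ 0.1  0.  -0. ] rows 2.3
```

```bash
python3 -m inch '[{"dx":0.001,"dy":0,"dz":0.05,"ax":0,"ay":0,"az":0,"fingers":1},{"dx":0.001,"dy":0,"dz":0.1,"ax":0,"ay":0,"az":0,"fingers":1},{"dx":0.001,"dy":0,"dz":0.135,"ax":0,"ay":0,"az":0,"fingers":1},{"dx":0.001,"dy":0,"dz":0.147,"ax":0,"ay":0,"az":0,"fingers":1},{"dx":0.001,"dy":0,"dz":0.147,"ax":0,"ay":0,"az":0,"fingers":1},{"dx":0.001,"dy":0,"dz":0.147,"ax":0,"ay":0,"az":0,"fingers":-1},{"dx":0.001,"dy":0,"dz":0.147,"ax":0,"ay":0,"az":0,"fingers":-1},{"dx":0.001,"dy":0,"dz":0.147,"ax":0,"ay":0,"az":0,"fingers":-1},{"dx":0.001,"dy":0,"dz":0.147,"ax":0,"ay":0,"az":0,"fingers":-1},{"dx":0.001,"dy":0,"dz":0.147,"ax":0,"ay":0,"az":0,"fingers":-1}]' 25
python3 - <<'E'
from h import *
pose()
to((513.3,-282.3,150),63.2)
E
```

```text
time: 24.3
tool_pos: [0.696, 0.0328, -0.0077]
tcp_rot: [2.971, 1.01, 0.005]
wrist_force: [-0.1, -0.4, 6.8]
width: 0.603
t 24.3 tcp [696.   32.8  -7.7] psi 37.6 z [ 0.004 -0.002 -1.   ] F [-0.1 -0.4  6.8] w 0.603
shift mm [-336.6  139.1 -157.8] turn [  0.3  -0.1 -25.6] rows 6.4
```

```bash
python3 -m inch '[{"dx":0,"dy":0,"dz":-0.05,"ax":0,"ay":0,"az":0,"fingers":-1},{"dx":0,"dy":0,"dz":-0.11,"ax":0,"ay":0,"az":0,"fingers":-1},{"dx":-0.05,"dy":0.02,"dz":-0.15,"ax":0,"ay":0,"az":-4,"fingers":-1},{"dx":-0.105,"dy":0.043,"dz":-0.158,"ax":0,"ay":0,"az":-8,"fingers":-1},{"dx":-0.16,"dy":0.066,"dz":-0.158,"ax":0,"ay":0,"az":-13,"fingers":-1},{"dx":-0.215,"dy":0.089,"dz":-0.158,"ax":0,"ay":0,"az":-18,"fingers":-1},{"dx":-0.27,"dy":0.111,"dz":-0.158,"ax":0,"ay":0,"az":-23,"fingers":-1},{"dx":-0.315,"dy":0.13,"dz":-0.158,"ax":0,"ay":0,"az":-25.6,"fingers":-1},{"dx":-0.3365,"dy":0.139,"dz":-0.158,"ax":0,"ay":0,"az":-25.6,"fingers":-1},{"dx":-0.3365,"dy":0.139,"dz":-0.158,"ax":0,"ay":0,"az":-25.6,"fingers":-1}]'
python3 - <<'E'
from h import *
im,W,d=look("wrist");pose();cv2.imwrite("pics/w11.png",im)
rims(W,.190,.225);rims(W)
m=(W[...,2]>.055)&(W[...,2]<.0675)&(im[...,0]>im[...,2].astype(int)+40);print(m.sum(),*rect(W[m][:,:2]))
E
```

```text
time: 25.55
tool_pos: [0.5124, -0.2835, 0.1504]
tcp_rot: [2.675, 1.639, 0.004]
wrist_force: [1.0, -0.7, 0.3]
width: 0.605
t 25.6 tcp [ 513.  -282.4  150.4] psi 63.1 z [ 0.005 -0.002 -1.   ] F [ 0.4 -0.6 -0.5] w 0.606
rim px [187, 229, 184, 116, 10010] z 206.4 [ 510.4 -283.8] [79.3 54. ] -27.4
rim px [251, 0, 64, 56, 707] z 86.6 [ 578.6 -157.8] [45.5 35.8] -26.6
rim px [254, 83, 56, 82, 1099] z 87.1 [ 547.  -218.8] [62.  42.1] 63.2
rim px [509, 344, 51, 71, 1858] z 84.4 [ 689. -602.] [100.2  56.5] -80.6
2852 [ 559.6 -343.7] [452.2 152.4] -85.7
```

```bash
python3 -m inch '[{"dx":0.002,"dy":0,"dz":0.05,"ax":0,"ay":0,"az":0,"fingers":-1},{"dx":0.002,"dy":0,"dz":0.09,"ax":0,"ay":0,"az":0,"fingers":-1},{"dx":0.002,"dy":0,"dz":0.115,"ax":0,"ay":0,"az":0,"fingers":-1},{"dx":0.002,"dy":0,"dz":0.1235,"ax":0,"ay":0,"az":0,"fingers":-1},{"dx":0.002,"dy":0,"dz":0.1235,"ax":0,"ay":0,"az":0,"fingers":-1}]' && python3 -m inch '[{"dx":0,"dy":0,"dz":0,"ax":0,"ay":0,"az":0,"fingers":0.6},{"dx":0,"dy":0,"dz":0,"ax":0,"ay":0,"az":0,"fingers":0.6},{"dx":0,"dy":0,"dz":0,"ax":0,"ay":0,"az":0,"fingers":0.6},{"dx":0,"dy":0,"dz":-0.05,"ax":0,"ay":0,"az":0,"fingers":0.6},{"dx":0,"dy":0,"dz":-0.11,"ax":0,"ay":0,"az":0,"fingers":0.6},{"dx":0,"dy":0,"dz":-0.15,"ax":0,"ay":0,"az":0,"fingers":0.7},{"dx":0,"dy":0,"dz":-0.15,"ax":0,"ay":0,"az":0,"fingers":1}]'
python3 - <<'E'
from h import *
im,W,d=look("wrist");cv2.imwrite("pics/w12.png",im)
pose();rims(W)
m=(W[...,2]>.055)&(W[...,2]<.0675)&(im[...,0]>im[...,2].astype(int)+40)&(np.hypot(W[...,0]-.53,W[...,1]+.25)<.165);print(m.sum(),*rect(W[m][:,:2]))
im,W,d=look("top");
for t in ["pot_wide","lid_narrow","lid_square","lid_oblong"]:
    for r in bot.masks_of("top",t)[:3]:
        m=r["region"]&(d>0);P=W[m];z=P[:,2];zt=np.percentile(z,95)
        B=P[(z>.024)];print(t,round(r["p"],2),np.int32(r["box"]).tolist(),*rect(P[z>.008][:,:2]),"bar",*rect(B[:,:2]),"col",im[m].mean(0).astype(int))
E
```

```text
time: 26.22
tool_pos: [0.5154, -0.2798, 0.0274]
tcp_rot: [2.673, 1.643, 0.005]
wrist_force: [0.0, 0.0, -0.6]
width: 0.606
time: 27.1
tool_pos: [0.5176, -0.2815, 0.1829]
tcp_rot: [2.666, 1.638, 0.013]
wrist_force: [-0.2, 0.2, 0.0]
width: 0.994
t 27.1 tcp [ 516.  -280.5  180. ] psi 63.1 z [ 0.009 -0.004 -1.   ] F [ 0.4 -0.6 -1.5] w 0.998
rim px [249, 6, 56, 62, 781] z 86.6 [ 580.9 -153. ] [45.5 45. ] -30.8
rim px [535, 39, 25, 79, 790] z 88.3 [ 781.7 -291.4] [66.5 21. ] 77.7
rim px [252, 93, 49, 72, 831] z 86.9 [ 546.8 -219.3] [62.  42.2] 63.2
rim px [248, 177, 54, 52, 748] z 86.8 [ 514.1 -280.6] [52.3 51.9] 63.6
rim px [508, 308, 52, 85, 2185] z 84.6 [ 728.1 -609.1] [126.6  61.9] -80.4
rim px [430, 377, 18, 10, 75] z 91.89999999999999 [ 588.7 -568.9] [21.3  4.8] -9.7
3722 [ 529.3 -250.1] [292.4  73.8] 63.3
pot_wide 0.46 [303, 172, 403, 241] [ 528.8 -251.2] [290.6  75.2] 62.5 bar [ 528.8 -251.2] [290.6  75.2] 62.5 col [162 104  76]
lid_narrow 0.47 [206, 144, 229, 162] [681.1 137.6] [44.3 43.8] 28.1 bar [681.3 136.9] [34.8 12.1] -45.6 col [ 38 186 206]
lid_square 0.89 [222, 255, 239, 280] [350.3  90.2] [51.2 48.3] -62.1 bar [350.8  90.2] [35.1 11.6] 28.1 col [ 50 146 222]
lid_square 0.78 [159, 202, 177, 225] [497.8 276.3] [53.4 51.9] 70.6 bar [498.1 276. ] [34.5 12.9] -18.7 col [ 30 197 214]
lid_square 0.76 [164, 148, 191, 170] [663.5 255.5] [52.6 51.8] 32.8 bar [662.9 255.7] [35.1 13. ] -59.1 col [ 36 127 217]
lid_oblong 0.81 [178, 240, 202, 262] [401.6 207.8] [61.4 41.4] -28.8 bar [401.6 207.6] [36.  11.8] -29.1 col [ 42 204 216]
lid_oblong 0.36 [157, 203, 180, 224] [498.1 276.8] [51.4 51.1] -18.9 bar [498.1 276. ] [34.5 12.9] -18.7 col [ 28 199 217]
```

All three pots are seated with rims at 88 mm. The wide pot is absent; the net's low-value hit for it is the carrier itself. Lids next. Candidates for lid_square are yellow (168,214), orange (231,267) and orange (178,159). The yellow one fits the description. Starting with the narrow lid.

```bash
python3 - <<'E'
from h import *
to((681.3,137,110),134.4)
to((681.3,137,110),134.4,((516,-280.5,180),63.1))
E
```

```text
shift mm [446.9 -38.3  65.7] turn [  0.1   0.  -71.3] rows 7.3
shift mm [447.1 -41.5  70. ] turn [ -0.    0.  -71.3] rows 7.3
```

```bash
python3 -m inch '[{"dx":0.06,"dy":-0.005,"dz":0,"ax":0,"ay":0,"az":-9,"fingers":0},{"dx":0.12,"dy":-0.01,"dz":0,"ax":0,"ay":0,"az":-18,"fingers":0},{"dx":0.18,"dy":-0.016,"dz":0,"ax":0,"ay":0,"az":-27,"fingers":0},{"dx":0.24,"dy":-0.021,"dz":0,"ax":0,"ay":0,"az":-37,"fingers":0},{"dx":0.3,"dy":-0.026,"dz":0,"ax":0,"ay":0,"az":-47,"fingers":0},{"dx":0.36,"dy":-0.031,"dz":0.02,"ax":0,"ay":0,"az":-57,"fingers":0},{"dx":0.415,"dy":-0.036,"dz":0.04,"ax":0,"ay":0,"az":-66,"fingers":0},{"dx":0.447,"dy":-0.0385,"dz":0.066,"ax":0,"ay":0,"az":-71.3,"fingers":0},{"dx":0.447,"dy":-0.0385,"dz":0.066,"ax":0,"ay":0,"az":-71.3,"fingers":0},{"dx":0.447,"dy":-0.0385,"dz":0.066,"ax":0,"ay":0,"az":-71.3,"fingers":0}]'
cat >> h.py <<'E'
def lid(W,im,near):
    """yellow patch near (mm): flange and bar rects"""
    b,g,r=[im[...,i].astype(int) for i in range(3)]
    m=(g>b+50)&(r>b+50)&(g>0.78*r)&(np.hypot(W[...,0]*1000-near[0],W[...,1]*1000-near[1])<45)
    P=W[m];z=P[:,2];Fl=P[(z>.0115)&(z<.02)];B=P[(z>.027)&(z<.036)]
    print("flange",len(Fl),*rect(Fl[:,:2]),"bar",len(B),*rect(B[:,:2]),"z",np.round(np.percentile(z,[5,50,98])*1000,1))
E
python3 - <<'E'
from h import *
im,W,d=look("wrist");pose();lid(W,im,(681,137))
to((681.3,137,-20),134.4)
E
```

```text
time: 28.65
tool_pos: [0.6804, 0.1367, 0.1087]
tcp_rot: [1.217, 2.896, -0.001]
wrist_force: [0.1, 0.0, 0.4]
width: 0.495
t 28.7 tcp [681.  136.3 109.8] psi 134.4 z [ 0.002 -0.    -1.   ] F [-0.4  1.3  0.5] w 0.499
flange 1168 [679.5 140.8] [44.8 43.9] 46.6 bar 478 [679.5 140.6] [35.4 11.2] -45.1 z [13.3 14.7 31.3]
shift mm [  0.5   0.6 129.8] turn [ 0.1  0.1 -0. ] rows 2.1
```

```bash
python3 -m inch '[{"dx":0.004,"dy":0.003,"dz":0.05,"ax":0,"ay":0,"az":-0.5,"fingers":0},{"dx":0.004,"dy":0.003,"dz":0.095,"ax":0,"ay":0,"az":-0.5,"fingers":0},{"dx":0.004,"dy":0.003,"dz":0.12,"ax":0,"ay":0,"az":-0.5,"fingers":0},{"dx":0.004,"dy":0.003,"dz":0.13,"ax":0,"ay":0,"az":-0.5,"fingers":0},{"dx":0.004,"dy":0.003,"dz":0.13,"ax":0,"ay":0,"az":-0.5,"fingers":0}]' && python3 -m inch '[{"dx":0,"dy":0,"dz":0,"ax":0,"ay":0,"az":0,"fingers":-1},{"dx":0,"dy":0,"dz":0,"ax":0,"ay":0,"az":0,"fingers":-1},{"dx":0,"dy":0,"dz":0,"ax":0,"ay":0,"az":0,"fingers":-1},{"dx":0,"dy":0,"dz":0,"ax":0,"ay":0,"az":0,"fingers":-1}]' 40
python3 - <<'E'
from h import *
pose();to((580.9,-153,150),63.3)
E
```

```text
time: 29.32
tool_pos: [0.6813, 0.1403, -0.0193]
tcp_rot: [1.207, 2.898, 0.001]
wrist_force: [-0.6, 0.1, 0.4]
width: 0.501
time: 29.82
tool_pos: [0.6832, 0.1405, -0.017]
tcp_rot: [1.205, 2.895, 0.004]
wrist_force: [0.2, -0.9, 6.4]
width: 0.128
t 29.8 tcp [683.2 140.5 -17. ] psi 134.8 z [ 0.007  0.    -1.   ] F [ 0.2 -0.9  6.4] w 0.128
shift mm [-137.  -278.6 -167.7] turn [ 0.4  0.1 71.5] rows 6.7
```

```bash
python3 -m inch '[{"dx":0,"dy":0,"dz":-0.05,"ax":0,"ay":0,"az":0,"fingers":-1},{"dx":0,"dy":0,"dz":-0.11,"ax":0,"ay":0,"az":0,"fingers":-1},{"dx":-0.02,"dy":-0.04,"dz":-0.15,"ax":0,"ay":0,"az":8,"fingers":-1},{"dx":-0.045,"dy":-0.09,"dz":-0.167,"ax":0,"ay":0,"az":17,"fingers":-1},{"dx":-0.07,"dy":-0.14,"dz":-0.167,"ax":0,"ay":0,"az":27,"fingers":-1},{"dx":-0.092,"dy":-0.19,"dz":-0.167,"ax":0,"ay":0,"az":37,"fingers":-1},{"dx":-0.115,"dy":-0.235,"dz":-0.167,"ax":0,"ay":0,"az":47,"fingers":-1},{"dx":-0.137,"dy":-0.2785,"dz":-0.167,"ax":0,"ay":0,"az":57,"fingers":-1},{"dx":-0.137,"dy":-0.2785,"dz":-0.167,"ax":0,"ay":0,"az":67,"fingers":-1},{"dx":-0.137,"dy":-0.2785,"dz":-0.167,"ax":0,"ay":0,"az":71.5,"fingers":-1},{"dx":-0.137,"dy":-0.2785,"dz":-0.167,"ax":0,"ay":0,"az":71.5,"fingers":-1}]'
cat >> h.py <<'E'
def heldlid(W,im):
    b,g,r=[im[...,i].astype(int) for i in range(3)];s=bot.read_state();M=R.from_rotvec(s["tcp_rot"])
    m=(g>b+50)&(r>b+50)&(g>0.78*r)&(np.hypot(*(W[...,:2]-s["tool_pos"][:2]).transpose(2,0,1))<.06)&(W[...,2]>s["tool_pos"][2])
    T=M.inv().apply(W[m]-s["tool_pos"])*1000;zt=np.percentile(T[:,2],[2,50,98]);print("held z",zt.round(1))
    f=T[(T[:,2]>zt[1]-3)&(T[:,2]<zt[1]+4)]
    print("flange in tool x",np.percentile(f[:,0],[.5,99.5]).round(1),"y",np.percentile(f[:,1],[.5,99.5]).round(1),*rect(f[:,:2]/1000),len(f))
E
python3 - <<'E'
from h import *
im,W,d=look("wrist");pose();cv2.imwrite("pics/w13.png",im);heldlid(W,im);rims(W)
m=(W[...,2]>.055)&(W[...,2]<.0675)&(im[...,0]>im[...,2].astype(int)+40)&(np.hypot(W[...,0]-.53,W[...,1]+.25)<.165);print(m.sum(),*rect(W[m][:,:2]))
E
```

```text
time: 31.2
tool_pos: [0.5808, -0.153, 0.1494]
tcp_rot: [2.671, 1.647, 0.009]
wrist_force: [0.1, -0.2, 0.7]
width: 0.128
t 31.2 tcp [ 580.9 -152.8  149.4] psi 63.4 z [ 0.007  0.    -1.   ] F [-0.3 -0.2  0.2] w 0.124
held z [-48.2 -32.2 -30.3]
flange in tool x [-0.5 23.5] y [-23.2  20.6] [10.8 -1.3] [44.4 25.8] -89.9 1510
rim px [254, 187, 53, 42, 448] z 86.7 [ 583.4 -148.8] [45.1 36.4] -27.6
rim px [529, 206, 31, 67, 711] z 88.4 [ 783.  -285.1] [64.8 19.9] 64.6
rim px [268, 311, 22, 6, 124] z 85.8 [ 533.6 -244.9] [20.7  3.6] -27.8
rim px [267, 324, 24, 7, 153] z 86.0 [ 526.4 -259.2] [23.   4.6] -27.8
1070 [ 577.7 -154.9] [79.3 74.2] 63.3
```

View pics/w13.png

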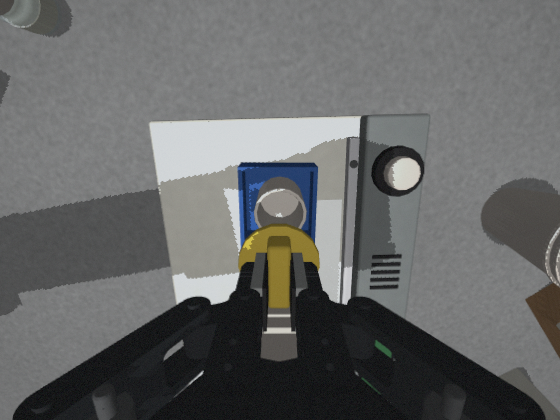

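Lid held at (280,260), with the narrow pot right below it. Lower to just short of home, then check force.

```bash
python3 -m inch '[{"dx":-0.0012,"dy":0.0015,"dz":0.04,"ax":0,"ay":0,"az":0,"fingers":-1},{"dx":-0.0012,"dy":0.0015,"dz":0.068,"ax":0,"ay":0,"az":0,"fingers":-1},{"dx":-0.0012,"dy":0.0015,"dz":0.074,"ax":0,"ay":0,"az":0,"fingers":-1},{"dx":-0.0012,"dy":0.0015,"dz":0.078,"ax":0,"ay":0,"az":0,"fingers":-1},{"dx":-0.0012,"dy":0.0015,"dz":0.081,"ax":0,"ay":0,"az":0,"fingers":-1},{"dx":-0.0012,"dy":0.0015,"dz":0.084,"ax":0,"ay":0,"az":0,"fingers":-1},{"dx":-0.0012,"dy":0.0015,"dz":0.086,"ax":0,"ay":0,"az":0,"fingers":-1},{"dx":-0.0012,"dy":0.0015,"dz":0.086,"ax":0,"ay":0,"az":0,"fingers":-1}]'
```

```text
time: 32.25
tool_pos: [0.5822, -0.1546, 0.0635]
tcp_rot: [2.67, 1.649, 0.009]
wrist_force: [-0.0, -0.2, -0.3]
width: 0.127
```

```bash
python3 -m inch '[{"dx":0,"dy":0,"dz":0.002,"ax":0,"ay":0,"az":0,"fingers":-1},{"dx":0,"dy":0,"dz":0.004,"ax":0,"ay":0,"az":0,"fingers":-1},{"dx":0,"dy":0,"dz":0.004,"ax":0,"ay":0,"az":0,"fingers":-1}]'
```

```text
time: 32.62
tool_pos: [0.5826, -0.1547, 0.0611]
tcp_rot: [2.67, 1.648, 0.01]
wrist_force: [-2.3, 1.5, 8.1]
width: 0.127
```

```bash
python3 -m inch '[{"dx":0,"dy":0,"dz":0.003,"ax":0,"ay":0,"az":0,"fingers":-1},{"dx":0,"dy":0,"dz":0.006,"ax":0,"ay":0,"az":0,"fingers":-1},{"dx":0,"dy":0,"dz":0.007,"ax":0,"ay":0,"az":0,"fingers":-1},{"dx":0,"dy":0,"dz":0.007,"ax":0,"ay":0,"az":0,"fingers":-1}]'
```

```text
time: 33.12
tool_pos: [0.5836, -0.1551, 0.061]
tcp_rot: [2.669, 1.648, 0.011]
wrist_force: [-14.3, 4.9, 33.7]
width: 0.126
```

```bash
python3 -m inch '[{"dx":0,"dy":-0.001,"dz":0,"ax":0,"ay":0,"az":0,"fingers":-1},{"dx":0,"dy":-0.001,"dz":0,"ax":0,"ay":0,"az":0,"fingers":-0.2},{"dx":0,"dy":-0.001,"dz":0,"ax":0,"ay":0,"az":0,"fingers":-0.2},{"dx":0,"dy":-0.001,"dz":-0.04,"ax":0,"ay":0,"az":0,"fingers":-0.2},{"dx":0,"dy":-0.001,"dz":-0.09,"ax":0,"ay":0,"az":0,"fingers":0},{"dx":0,"dy":-0.001,"dz":-0.12,"ax":0,"ay":0,"az":0,"fingers":0},{"dx":0,"dy":-0.001,"dz":-0.12,"ax":0,"ay":0,"az":0,"fingers":0}]'
cat >> h.py <<'E'
def seated(W,im):
    """yellow lids in the carrier: flange z should be 34+44+15=93, bar top 109"""
    b,g,r=[im[...,i].astype(int) for i in range(3)]
    m=((g>b+50)&(r>b+50)&(g>0.78*r)&(W[...,2]>.05)&(np.hypot(W[...,0]-.54,W[...,1]+.25)<.2)).astype(np.uint8)
    n,lab,st,_=cv2.connectedComponentsWithStats(m)
    for i in range(1,n):
        if st[i,4]>100:
            P=W[lab==i]*1000;f=P[(P[:,2]<99)&(P[:,2]>82)];A=np.c_[f[:,:2],np.ones(len(f))];c=np.linalg.lstsq(A,f[:,2],rcond=None)[0]
            print("lid px",st[i].tolist(),"flange z",np.percentile(f[:,2],[5,50,95]).round(1),"slope",c[:2].round(3),"bar z",np.percentile(P[:,2],98).round(1),*rect(f[:,:2]/1000))
def blue(W,im):
    m=(W[...,2]>.055)&(W[...,2]<.0675)&(im[...,0]>im[...,2].astype(int)+40)&(np.hypot(W[...,0]-.54,W[...,1]+.25)<.18);print("carrier",m.sum(),*rect(W[m][:,:2]))
E
python3 - <<'E'
from h import *
im,W,d=look("wrist");pose();seated(W,im);rims(W);blue(W,im)
to((401.6,210,110),151)
E
```

```text
time: 34.0
tool_pos: [0.5838, -0.1552, 0.1836]
tcp_rot: [2.665, 1.646, 0.016]
wrist_force: [0.2, 0.0, -0.7]
width: 0.495
t 34.0 tcp [ 582.2 -154.7  181.3] psi 63.4 z [ 0.01  -0.001 -1.   ] F [ 0.2 -0.5 -0.1] w 0.502
lid px [254, 180, 46, 46, 1645] flange z [91.2 92.3 93.5] slope [ 0.004 -0.001] bar z 109.4 [ 582.9 -152.5] [43.6 43.3] 63.3
rim px [252, 179, 49, 46, 1258] z 92.0 [ 582.3 -152.3] [46.6 43.9] -27.7
rim px [497, 190, 56, 64, 640] z 88.6 [ 794.2 -278.2] [73.1 27.7] 40.6
rim px [254, 241, 41, 56, 707] z 86.6 [ 546.9 -219.1] [63.7 42.1] 63.3
rim px [250, 303, 47, 42, 662] z 86.2 [ 514.2 -280.4] [52.7 52.1] 63.4
rim px [548, 312, 12, 24, 139] z 87.2 [ 806.3 -436. ] [32.9 13.2] 77.6
carrier 2110 [ 538.5 -232. ] [252.   73.8] 63.2
shift mm [ 244.9 -325.5   69.1] turn [  0.6   0.3 -87.6] rows 8.2
```

```bash
python3 -m inch '[{"dx":0.03,"dy":-0.04,"dz":0,"ax":0,"ay":0,"az":-9,"fingers":0},{"dx":0.06,"dy":-0.08,"dz":0,"ax":0,"ay":0,"az":-19,"fingers":0},{"dx":0.09,"dy":-0.12,"dz":0,"ax":0,"ay":0,"az":-29,"fingers":0},{"dx":0.12,"dy":-0.16,"dz":0,"ax":0,"ay":0,"az":-39,"fingers":0},{"dx":0.15,"dy":-0.2,"dz":0,"ax":0,"ay":0,"az":-49,"fingers":0},{"dx":0.18,"dy":-0.24,"dz":0,"ax":0,"ay":0,"az":-59,"fingers":0},{"dx":0.21,"dy":-0.28,"dz":0.02,"ax":0,"ay":0,"az":-69,"fingers":0},{"dx":0.235,"dy":-0.313,"dz":0.045,"ax":0.3,"ay":0.2,"az":-79,"fingers":0},{"dx":0.245,"dy":-0.3255,"dz":0.069,"ax":0.6,"ay":0.3,"az":-87.6,"fingers":0},{"dx":0.245,"dy":-0.3255,"dz":0.069,"ax":0.6,"ay":0.3,"az":-87.6,"fingers":0},{"dx":0.245,"dy":-0.3255,"dz":0.069,"ax":0.6,"ay":0.3,"az":-87.6,"fingers":0}]'
python3 - <<'E'
from h import *
im,W,d=look("wrist");pose();lid(W,im,(401,209))
E
```

```text
time: 35.42
tool_pos: [0.4014, 0.2094, 0.1095]
tcp_rot: [-0.79, -3.039, 0.001]
wrist_force: [0.1, 0.7, 0.5]
width: 0.499
t 35.5 tcp [402.2 209.5 110.2] psi 150.8 z [-0.  0. -1.] F [-0.4  0.2 -0.1] w 0.501
flange 2063 [401.1 209.2] [61.7 41.7] -26.7 bar 484 [400.7 209. ] [36. 12.] -28.9 z [13.2 14.5 31.1]
```

```bash
python3 -m inch '[{"dx":0.001,"dy":0,"dz":0.05,"ax":0,"ay":0,"az":-0.7,"fingers":0},{"dx":0.001,"dy":0,"dz":0.095,"ax":0,"ay":0,"az":-0.7,"fingers":0},{"dx":0.001,"dy":0,"dz":0.12,"ax":0,"ay":0,"az":-0.7,"fingers":0},{"dx":0.001,"dy":0,"dz":0.128,"ax":0,"ay":0,"az":-0.7,"fingers":0},{"dx":0.001,"dy":0,"dz":0.128,"ax":0,"ay":0,"az":-0.7,"fingers":0}]' && python3 -m inch '[{"dx":0,"dy":0,"dz":0,"ax":0,"ay":0,"az":0,"fingers":-1},{"dx":0,"dy":0,"dz":0,"ax":0,"ay":0,"az":0,"fingers":-1},{"dx":0,"dy":0,"dz":0,"ax":0,"ay":0,"az":0,"fingers":-1},{"dx":0,"dy":0,"dz":0,"ax":0,"ay":0,"az":0,"fingers":-1}]' 40
python3 - <<'E'
from h import *
pose();to((547,-219.2,150),63.3)
E
```

```text
time: 36.1
tool_pos: [0.4022, 0.2098, -0.0171]
tcp_rot: [0.774, 3.044, 0.001]
wrist_force: [-0.2, 0.7, 0.8]
width: 0.5
time: 36.6
tool_pos: [0.404, 0.2106, -0.0154]
tcp_rot: [0.773, 3.042, 0.004]
wrist_force: [-0.0, -1.3, 7.6]
width: 0.123
t 36.6 tcp [404.  210.6 -15.4] psi 151.5 z [ 0.004  0.002 -1.   ] F [-0.  -1.3  7.6] w 0.123
shift mm [-331.3 -308.7 -165.7] turn [ 0.3 -0.  88.2] rows 8.2
```

```bash
python3 -m inch '[{"dx":0,"dy":0,"dz":-0.05,"ax":0,"ay":0,"az":0,"fingers":-1},{"dx":0,"dy":0,"dz":-0.11,"ax":0,"ay":0,"az":0,"fingers":-1},{"dx":-0.025,"dy":-0.023,"dz":-0.15,"ax":0,"ay":0,"az":6,"fingers":-1},{"dx":-0.06,"dy":-0.056,"dz":-0.166,"ax":0,"ay":0,"az":16,"fingers":-1},{"dx":-0.1,"dy":-0.093,"dz":-0.166,"ax":0,"ay":0,"az":26,"fingers":-1},{"dx":-0.14,"dy":-0.13,"dz":-0.166,"ax":0,"ay":0,"az":36,"fingers":-1},{"dx":-0.18,"dy":-0.168,"dz":-0.166,"ax":0,"ay":0,"az":46,"fingers":-1},{"dx":-0.22,"dy":-0.205,"dz":-0.166,"ax":0,"ay":0,"az":56,"fingers":-1},{"dx":-0.26,"dy":-0.242,"dz":-0.166,"ax":0,"ay":0,"az":66,"fingers":-1},{"dx":-0.3,"dy":-0.28,"dz":-0.166,"ax":0,"ay":0,"az":76,"fingers":-1},{"dx":-0.322,"dy":-0.3,"dz":-0.166,"ax":0.2,"ay":0,"az":84,"fingers":-1},{"dx":-0.3315,"dy":-0.3085,"dz":-0.166,"ax":0.3,"ay":0,"az":88.2,"fingers":-1},{"dx":-0.3315,"dy":-0.3085,"dz":-0.166,"ax":0.3,"ay":0,"az":88.2,"fingers":-1}]'
python3 - <<'E'
from h import *
im,W,d=look("wrist");pose();heldlid(W,im);rims(W);blue(W,im)
E
```

```text
time: 38.22
tool_pos: [0.5473, -0.2199, 0.1502]
tcp_rot: [-2.674, -1.646, 0.001]
wrist_force: [-0.0, 1.4, -0.1]
width: 0.13
t 38.3 tcp [ 547.  -219.   150.1] psi 63.3 z [-0.001  0.001 -1.   ] F [0.3 0.  0.5] w 0.126
held z [-46.6 -30.1 -28.2]
flange in tool x [-28.6  31.6] y [-21.   19.8] [ 1.1 -0.5] [61.8 41.6] -0.5 3118
rim px [242, 101, 60, 61, 1988] z 92.1 [ 571.6 -155.6] [46.7 45.2] -4.2
rim px [553, 149, 7, 38, 168] z 84.5 [ 774.5 -291. ] [33.1  5.7] 78.7
rim px [245, 184, 50, 25, 408] z 86.8 [ 545.8 -202.8] [42.1 20.4] -26.7
rim px [268, 309, 22, 5, 110] z 86.6 [ 500.6 -309.5] [20.6  4.5] -25.9
rim px [534, 388, 26, 32, 519] z 84.4 [ 722.2 -569.8] [46.  29.1] -82.3
carrier 2457 [ 518.7 -252. ] [291.7  74.2] 62.9
```

The carrier has been knocked about 11 mm toward the robot; pots and lid moved with it. The oblong pot is now at about (536.3,-221.2). I'll shift above it and re-measure just before inserting.

```bash
python3 -m inch '[{"dx":-0.008,"dy":-0.008,"dz":0.02,"ax":0,"ay":0,"az":0,"fingers":-1},{"dx":-0.008,"dy":-0.008,"dz":0.04,"ax":0,"ay":0,"az":0,"fingers":-1},{"dx":-0.008,"dy":-0.008,"dz":0.04,"ax":0,"ay":0,"az":0,"fingers":-1}]'
python3 - <<'E'
from h import *
im,W,d=look("wrist");pose();heldlid(W,im);rims(W);blue(W,im);seated(W,im)
E
```

```text
time: 38.65
tool_pos: [0.5343, -0.2209, 0.1077]
tcp_rot: [-2.669, -1.647, 0.004]
wrist_force: [0.7, -0.6, 0.3]
width: 0.13
t 38.7 tcp [ 535.4 -221.5  109. ] psi 63.4 z [-0.003  0.002 -1.   ] F [ 0.3 -0.7  0.2] w 0.125
held z [-45.2 -28.6 -26.8]
flange in tool x [-27.9  32.3] y [-22.8  18. ] [ 1.5 -2.1] [62.4 41.6] -0.7 3134
rim px [251, 85, 74, 75, 2979] z 92.1 [ 571.5 -155.9] [46.4 45.8] 21.4
rim px [254, 188, 61, 21, 498] z 86.7 [ 547.4 -200. ] [42.2 14.2] -26.3
rim px [261, 331, 36, 8, 229] z 85.7 [ 491.2 -304. ] [29.   3.8] -26.6
carrier 3301 [ 545.7 -200.1] [175.2  74.2] 63.1
lid px [253, 86, 72, 74, 4151] flange z [91.1 92.2 93.3] slope [-0.002 -0.003] bar z 109.3 [ 572.5 -155.9] [45.1 44.7] -26.7Traceback (most recent call last):
  File "<stdin>", line 2, in <module>
  File "h.py", line 72, in seated
    print("lid px",st[i].tolist(),"flange z",np.percentile(f[:,2],[5,50,95]).round(1),"slope",c[:2].round(3),"bar z",np.percentile(P[:,2],98).round(1),*rect(f[:,:2]/1000))
                                             ~~~~~~~~~~~~~^^^^^^^^^^^^^^^^^^
    return _quantile_unchecked(
        a, q, axis, out, overwrite_input, method, keepdims, weights)
    return _ureduce(a,
                    func=_quantile_ureduce_func,
    ...<5 lines>...
                    overwrite_input=overwrite_input,
                    method=method)
    r = func(a, **kwargs)
    result = _quantile(arr,
                       quantiles=q,
    ...<2 lines>...
                       out=out,
                       weights=wgt)
    slices_having_nans = np.isnan(arr[-1, ...])
                                  ~~~^^^^^^^^^
IndexError: index -1 is out of bounds for axis 0 with size 0
```

```bash
sed -i 's/if st\[i,4\]>100:/if st[i,4]>100 and ((W[lab==i][:,2]>.082)\&(W[lab==i][:,2]<.099)).sum()>50:/' h.py; python3 -m inch '[{"dx":-0.0007,"dy":0.0016,"dz":0.015,"ax":0,"ay":0,"az":0,"fingers":-1},{"dx":-0.0007,"dy":0.0016,"dz":0.028,"ax":0,"ay":0,"az":0,"fingers":-1},{"dx":-0.0007,"dy":0.0016,"dz":0.028,"ax":0,"ay":0,"az":0,"fingers":-1},{"dx":-0.0007,"dy":0.0016,"dz":0.028,"ax":0,"ay":0,"az":0,"fingers":-1}]'
python3 - <<'E'
from h import *
pose();to((536.5,-222.8,64.6),63.3)
E
```

```text
time: 39.2
tool_pos: [0.5365, -0.2228, 0.0809]
tcp_rot: [-2.67, -1.648, 0.003]
wrist_force: [-0.5, -0.4, -0.0]
width: 0.127
t 39.2 tcp [ 536.5 -222.8   80.9] psi 63.4 z [-0.003  0.002 -1.   ] F [-0.5 -0.4 -0. ] w 0.127
shift mm [-0.   0.1 16.3] turn [-0.2 -0.   0.1] rows 0.3
```

```bash
python3 -m inch '[{"dx":0,"dy":0,"dz":0.004,"ax":0,"ay":0,"az":0,"fingers":-1},{"dx":0,"dy":0,"dz":0.008,"ax":0,"ay":0,"az":0,"fingers":-1},{"dx":0,"dy":0,"dz":0.011,"ax":0,"ay":0,"az":0,"fingers":-1},{"dx":0,"dy":0,"dz":0.014,"ax":0,"ay":0,"az":0,"fingers":-1},{"dx":0,"dy":0,"dz":0.0155,"ax":0,"ay":0,"az":0,"fingers":-1},{"dx":0,"dy":0,"dz":0.0155,"ax":0,"ay":0,"az":0,"fingers":-1}]'
```

```text
time: 39.95
tool_pos: [0.5364, -0.2227, 0.0653]
tcp_rot: [-2.67, -1.648, 0.003]
wrist_force: [0.0, -1.0, -0.1]
width: 0.123
```

No force, so the plug is in the mouth. Press home.

```bash
python3 -m inch '[{"dx":0,"dy":0,"dz":0.003,"ax":0,"ay":0,"az":0,"fingers":-1},{"dx":0,"dy":0,"dz":0.006,"ax":0,"ay":0,"az":0,"fingers":-1},{"dx":0,"dy":0,"dz":0.009,"ax":0,"ay":0,"az":0,"fingers":-1},{"dx":0,"dy":0,"dz":0.009,"ax":0,"ay":0,"az":0,"fingers":-1}]'
```

```text
time: 40.45
tool_pos: [0.5379, -0.2235, 0.0627]
tcp_rot: [-2.672, -1.649, 0.0]
wrist_force: [-10.8, 4.8, 31.4]
width: 0.129
```

```bash
python3 -m inch '[{"dx":0,"dy":-0.0015,"dz":0,"ax":0,"ay":0,"az":0,"fingers":-1},{"dx":0,"dy":-0.0015,"dz":0,"ax":0,"ay":0,"az":0,"fingers":-0.2},{"dx":0,"dy":-0.0015,"dz":0,"ax":0,"ay":0,"az":0,"fingers":-0.2},{"dx":0,"dy":-0.0015,"dz":-0.04,"ax":0,"ay":0,"az":0,"fingers":-0.2},{"dx":0,"dy":-0.0015,"dz":-0.09,"ax":0,"ay":0,"az":0,"fingers":0},{"dx":0,"dy":-0.0015,"dz":-0.12,"ax":0,"ay":0,"az":0,"fingers":0},{"dx":0,"dy":-0.0015,"dz":-0.12,"ax":0,"ay":0,"az":0,"fingers":0}]'
python3 - <<'E'
from h import *
im,W,d=look("wrist");pose();seated(W,im);rims(W);blue(W,im)
to((497.5,278.5,110),161)
E
```

```text
time: 41.32
tool_pos: [0.5387, -0.2238, 0.1853]
tcp_rot: [2.671, 1.649, 0.004]
wrist_force: [0.3, -0.7, -0.2]
width: 0.504
t 41.4 tcp [ 537.2 -223.1  183. ] psi 63.4 z [ 0.  0. -1.] F [-1.   0.2 -0.9] w 0.5
lid px [254, 95, 51, 53, 2114] flange z [91.1 92.2 93.4] slope [ 0.002 -0.005] bar z 109.3 [ 572.2 -155.9] [44.6 44.3] -26.1
lid px [255, 171, 44, 61, 2563] flange z [91.1 92.3 93.4] slope [ 0.002 -0.002] bar z 109.1 [ 536.6 -221.3] [61.  41.1] 63.3
rim px [253, 95, 52, 53, 1556] z 92.1 [ 571.5 -155.8] [46.  44.7] -26.3
rim px [527, 109, 33, 74, 687] z 88.5 [ 784.3 -287.6] [68.4 24.1] 67.9
rim px [255, 169, 45, 63, 2189] z 92.1 [ 537.  -221.4] [61.2 42.5] 63.4
rim px [250, 240, 50, 48, 730] z 86.5 [ 503.3 -283.2] [53.4 52. ] 62.1
rim px [507, 348, 53, 68, 1824] z 84.5 [ 719.2 -593.2] [113.9  64.1] 80.2
rim px [414, 412, 17, 8, 80] z 86.8 [ 573.1 -568.3] [20.   4.8] 15.2
carrier 2841 [ 518.8 -252.4] [292.7  73.9] 63.1
shift mm [ 430.6 -260.4   73.2] turn [  0.   -0.  -97.6] rows 9.1
```

```bash
python3 -m inch '[{"dx":0.045,"dy":-0.027,"dz":0,"ax":0,"ay":0,"az":-10,"fingers":0},{"dx":0.09,"dy":-0.055,"dz":0,"ax":0,"ay":0,"az":-20,"fingers":0},{"dx":0.135,"dy":-0.082,"dz":0,"ax":0,"ay":0,"az":-30,"fingers":0},{"dx":0.18,"dy":-0.109,"dz":0,"ax":0,"ay":0,"az":-40,"fingers":0},{"dx":0.225,"dy":-0.136,"dz":0,"ax":0,"ay":0,"az":-50,"fingers":0},{"dx":0.27,"dy":-0.163,"dz":0,"ax":0,"ay":0,"az":-60,"fingers":0},{"dx":0.315,"dy":-0.19,"dz":0,"ax":0,"ay":0,"az":-70,"fingers":0},{"dx":0.36,"dy":-0.218,"dz":0.02,"ax":0,"ay":0,"az":-80,"fingers":0},{"dx":0.405,"dy":-0.245,"dz":0.045,"ax":0,"ay":0,"az":-90,"fingers":0},{"dx":0.4305,"dy":-0.2605,"dz":0.073,"ax":0,"ay":0,"az":-97.6,"fingers":0},{"dx":0.4305,"dy":-0.2605,"dz":0.073,"ax":0,"ay":0,"az":-97.6,"fingers":0},{"dx":0.4305,"dy":-0.2605,"dz":0.073,"ax":0,"ay":0,"az":-97.6,"fingers":0}]'
python3 - <<'E'
from h import *
im,W,d=look("wrist");pose();lid(W,im,(498,278));cv2.imwrite("pics/w14.png",cv2.resize(im[60:300,130:430],None,fx=2,fy=2))
E
```

```text
time: 42.88
tool_pos: [0.4965, 0.2775, 0.1088]
tcp_rot: [-0.521, -3.096, 0.003]
wrist_force: [-0.3, -0.6, 0.5]
width: 0.502
t 42.9 tcp [497.3 277.5 109.9] psi 160.9 z [-0. -0. -1.] F [-0.5  0.2  0.3] w 0.498
flange 2179 [496.7 278.4] [51.6 51.2] 70.6 bar 477 [496.5 278.5] [34.8 11.3] -19.4 z [13.1 14.5 30.9]
```

View pics/w14.png

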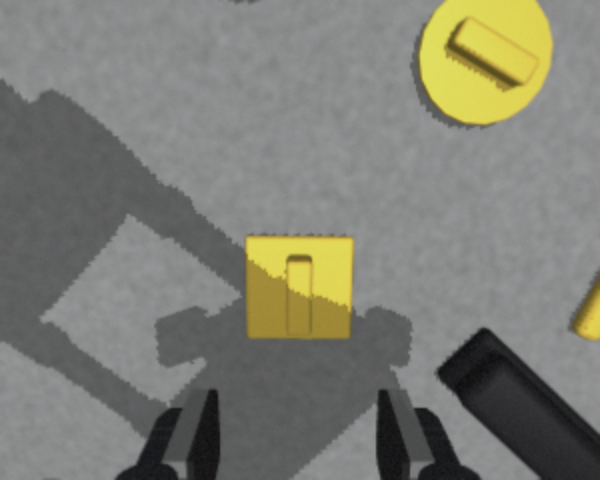

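The crop shows the yellow square lid at (300,290) between the fingers. It is yellow, not orange, and the wide round lid is farther off at (485,55). Grasp.

```bash
python3 -m inch '[{"dx":0.001,"dy":0.0012,"dz":0.05,"ax":0,"ay":0,"az":0.3,"fingers":0},{"dx":0.001,"dy":0.0012,"dz":0.095,"ax":0,"ay":0,"az":0.3,"fingers":0},{"dx":0.001,"dy":0.0012,"dz":0.12,"ax":0,"ay":0,"az":0.3,"fingers":0},{"dx":0.001,"dy":0.0012,"dz":0.128,"ax":0,"ay":0,"az":0.3,"fingers":0},{"dx":0.001,"dy":0.0012,"dz":0.128,"ax":0,"ay":0,"az":0.3,"fingers":0}]' && python3 -m inch '[{"dx":0,"dy":0,"dz":0,"ax":0,"ay":0,"az":0,"fingers":-1},{"dx":0,"dy":0,"dz":0,"ax":0,"ay":0,"az":0,"fingers":-1},{"dx":0,"dy":0,"dz":0,"ax":0,"ay":0,"az":0,"fingers":-1},{"dx":0,"dy":0,"dz":0,"ax":0,"ay":0,"az":0,"fingers":-1}]' 40
python3 - <<'E'
from h import *
pose();to((503,-284,130),63)
E
```

```text
time: 43.55
tool_pos: [0.4976, 0.2785, -0.0174]
tcp_rot: [0.532, 3.096, 0.0]
wrist_force: [-0.0, 0.1, 0.6]
width: 0.499
time: 44.05
tool_pos: [0.4995, 0.2792, -0.0153]
tcp_rot: [0.532, 3.092, 0.003]
wrist_force: [0.8, -0.3, 6.2]
width: 0.124
t 44.0 tcp [499.5 279.2 -15.3] psi 160.5 z [ 0.004  0.001 -1.   ] F [ 0.8 -0.3  6.2] w 0.124
shift mm [-191.9 -529.3 -146. ] turn [ 0.3  0.  97.5] rows 9.3
```

```bash
python3 -m inch '[{"dx":0,"dy":0,"dz":-0.05,"ax":0,"ay":0,"az":0,"fingers":-1},{"dx":0,"dy":0,"dz":-0.11,"ax":0,"ay":0,"az":0,"fingers":-1},{"dx":-0.018,"dy":-0.05,"dz":-0.146,"ax":0,"ay":0,"az":9,"fingers":-1},{"dx":-0.038,"dy":-0.105,"dz":-0.146,"ax":0,"ay":0,"az":19,"fingers":-1},{"dx":-0.058,"dy":-0.16,"dz":-0.146,"ax":0,"ay":0,"az":29,"fingers":-1},{"dx":-0.078,"dy":-0.215,"dz":-0.146,"ax":0,"ay":0,"az":39,"fingers":-1},{"dx":-0.098,"dy":-0.27,"dz":-0.146,"ax":0,"ay":0,"az":49,"fingers":-1},{"dx":-0.118,"dy":-0.325,"dz":-0.146,"ax":0,"ay":0,"az":59,"fingers":-1},{"dx":-0.138,"dy":-0.38,"dz":-0.146,"ax":0,"ay":0,"az":69,"fingers":-1},{"dx":-0.158,"dy":-0.435,"dz":-0.146,"ax":0,"ay":0,"az":79,"fingers":-1},{"dx":-0.178,"dy":-0.49,"dz":-0.146,"ax":0.2,"ay":0,"az":89,"fingers":-1},{"dx":-0.192,"dy":-0.5295,"dz":-0.146,"ax":0.3,"ay":0,"az":97.5,"fingers":-1},{"dx":-0.192,"dy":-0.5295,"dz":-0.146,"ax":0.3,"ay":0,"az":97.5,"fingers":-1},{"dx":-0.192,"dy":-0.5295,"dz":-0.146,"ax":0.3,"ay":0,"az":97.5,"fingers":-1},{"dx":-0.192,"dy":-0.5295,"dz":-0.146,"ax":0.3,"ay":0,"az":97.5,"fingers":-1}]'
python3 - <<'E'
from h import *
im,W,d=look("wrist");pose();heldlid(W,im);rims(W);blue(W,im)
E
```

```text
time: 45.92
tool_pos: [0.503, -0.2828, 0.1298]
tcp_rot: [-2.677, -1.644, 0.001]
wrist_force: [0.9, -0.2, 0.1]
width: 0.128
t 46.0 tcp [ 503.1 -282.8  129.9] psi 63.1 z [-0. -0. -1.] F [ 0.1 -0.1 -0.9] w 0.126
held z [-46.4 -29.8 -28.1]
flange in tool x [-11.1  27.3] y [-26.6  24. ] [ 6.3 -1.3] [51.4 43. ] 89.4 3455
rim px [250, 0, 74, 55, 2429] z 91.6 [ 567.6 -163.3] [47.2 29.8] -27.9
rim px [254, 84, 61, 90, 4283] z 92.2 [ 537.  -221.5] [62.1 42.6] 63.2
rim px [247, 188, 68, 29, 550] z 86.8 [ 509.9 -270.1] [52.  23.2] -26.9
rim px [533, 372, 27, 48, 794] z 84.3 [ 660.8 -585.2] [67.7 26.2] 80.2
carrier 3075 [ 515.  -260.6] [274.2  74.5] 63.1
```

```bash
python3 -m inch '[{"dx":-0.0015,"dy":0.0017,"dz":0.025,"ax":0,"ay":0,"az":0.5,"fingers":-1},{"dx":-0.0015,"dy":0.0017,"dz":0.049,"ax":0,"ay":0,"az":0.5,"fingers":-1},{"dx":-0.0015,"dy":0.0017,"dz":0.049,"ax":0,"ay":0,"az":0.5,"fingers":-1},{"dx":-0.0015,"dy":0.0017,"dz":0.049,"ax":0,"ay":0,"az":0.5,"fingers":-1}]' && python3 -m inch '[{"dx":0,"dy":0,"dz":0.004,"ax":0,"ay":0,"az":0,"fingers":-1},{"dx":0,"dy":0,"dz":0.008,"ax":0,"ay":0,"az":0,"fingers":-1},{"dx":0,"dy":0,"dz":0.011,"ax":0,"ay":0,"az":0,"fingers":-1},{"dx":0,"dy":0,"dz":0.0145,"ax":0,"ay":0,"az":0,"fingers":-1},{"dx":0,"dy":0,"dz":0.0155,"ax":0,"ay":0,"az":0,"fingers":-1},{"dx":0,"dy":0,"dz":0.0155,"ax":0,"ay":0,"az":0,"fingers":-1}]'
```

```text
time: 46.48
tool_pos: [0.5045, -0.2846, 0.0818]
tcp_rot: [2.683, 1.634, 0.0]
wrist_force: [0.8, -0.5, -0.2]
width: 0.13
time: 47.22
tool_pos: [0.5044, -0.2846, 0.0661]
tcp_rot: [2.683, 1.634, -0.0]
wrist_force: [-0.8, -0.1, -0.1]
width: 0.129
```

Inserted without contact force. Press home, release, rise and measure.

```bash
python3 -m inch '[{"dx":0,"dy":0,"dz":0.003,"ax":0,"ay":0,"az":0,"fingers":-1},{"dx":0,"dy":0,"dz":0.006,"ax":0,"ay":0,"az":0,"fingers":-1},{"dx":0,"dy":0,"dz":0.01,"ax":0,"ay":0,"az":0,"fingers":-1},{"dx":0,"dy":0,"dz":0.01,"ax":0,"ay":0,"az":0,"fingers":-1}]' && python3 -m inch '[{"dx":0,"dy":-0.0015,"dz":0,"ax":0,"ay":0,"az":0,"fingers":-1},{"dx":0,"dy":-0.0015,"dz":0,"ax":0,"ay":0,"az":0,"fingers":-0.2},{"dx":0,"dy":-0.0015,"dz":0,"ax":0,"ay":0,"az":0,"fingers":-0.2},{"dx":0,"dy":-0.0015,"dz":-0.04,"ax":0,"ay":0,"az":0,"fingers":-0.2},{"dx":-0.03,"dy":-0.0015,"dz":-0.09,"ax":0,"ay":0,"az":0,"fingers":0},{"dx":-0.03,"dy":-0.0015,"dz":-0.14,"ax":0,"ay":0,"az":0,"fingers":-1},{"dx":-0.03,"dy":-0.0015,"dz":-0.16,"ax":0,"ay":0,"az":0,"fingers":-1},{"dx":-0.03,"dy":-0.0015,"dz":-0.16,"ax":0,"ay":0,"az":0,"fingers":-1}]'
python3 - <<'E'
from h import *
im,W,d=look("wrist");pose();seated(W,im);blue(W,im);cv2.imwrite("pics/w15.png",im)
s=W[...,2]
P=W[(s>.0405)&(s<.0475)&(np.hypot(W[...,0]-.594,W[...,1]+.2975)<.22)]
for n,y0,y1 in (("far",-155,195),):
    # reader frame guess: yaw of reader x = -25.3
    for yaw in (-25.3,):
        L=R.from_euler("z",yaw,degrees=True).inv().apply(P)*1000
        h,e=np.histogram(L[:,0],bins=np.arange(500,800,2));i=h.argsort()[-6:];print("rail x'",[(e[j],int(h[j])) for j in sorted(i)])
        q=L[(L[:,0]>e[h.argmax()]-8)&(L[:,0]<e[h.argmax()]+12)];print(len(q),*rect(q[:,:2]/1000))
for r in bot.masks_of("wrist","read_key")[:1]:
    m=r["region"]&(d>0);K=W[m];print("key",r["p"],np.int32(r["box"]),np.percentile(K[:,2],[5,50,95]).round(4),*rect(K[K[:,2]>.06][:,:2]))
E
```

```text
time: 47.72
tool_pos: [0.5056, -0.2853, 0.0627]
tcp_rot: [2.681, 1.633, 0.001]
wrist_force: [-12.1, 7.5, 34.3]
width: 0.126
time: 48.72
tool_pos: [0.4909, -0.3114, 0.2235]
tcp_rot: [2.68, 1.632, 0.003]
wrist_force: [-1.3, 0.2, 0.2]
width: 0.001
t 48.8 tcp [ 489.9 -310.6  221.4] psi 62.7 z [ 0.001 -0.001 -1.   ] F [ 0.6  0.3 -1. ] w -0.0
lid px [256, 0, 49, 36, 1410] flange z [90.9 92.2 93.5] slope [-0.002 -0.007] bar z 109.3 [ 568.  -163.2] [44.4 29. ] -27.1
lid px [257, 61, 44, 66, 2743] flange z [90.8 92.2 93.4] slope [ 0.002 -0.004] bar z 109.3 [ 536.5 -221.3] [60.4 41.6] 63.0
lid px [254, 140, 49, 49, 2334] flange z [91.  92.3 93.5] slope [ 0.    -0.006] bar z 109.2 [ 504.2 -282.8] [51.2 51.1] -27.2
carrier 2596 [ 514.7 -260.5] [273.5  74.1] 63.2
rail x' [(np.int64(658), 454), (np.int64(660), 436), (np.int64(662), 432), (np.int64(664), 442), (np.int64(666), 397), (np.int64(670), 369)]
2265 [664.  -27.6] [302.9  12.5] -89.9
```

View pics/w15.png

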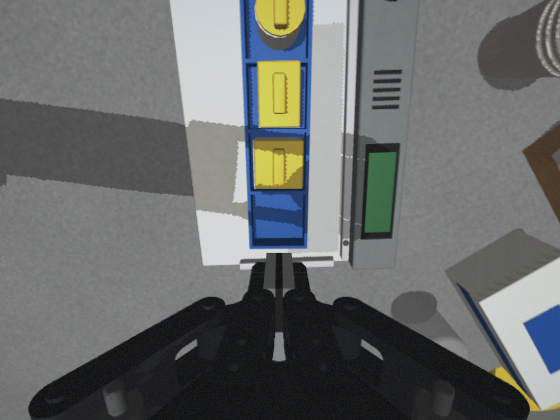

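Picture: three lids seated at (278,12), (280,93) and (278,165), flanges level at about 92.3 mm; the fourth pocket is empty. The reader frame puts the carrier about 45 mm short of the far rail and 28 mm short of the right rail. I'll push it to the far rail first, then to the right rail.

```bash
python3 - <<'E'
from h import *
to((469.4,-210.5,100),-25.3)
pose()
E
```

```text
shift mm [ 79.4 -63.1 120.3] turn [-0.1  0.1 88. ] rows 8.2
t 48.8 tcp [ 489.2 -310.   220.2] psi 62.7 z [-0.001  0.001 -1.   ] F [ 0.2 -0.5 -1. ] w -0.002
```

```bash
python3 -m inch '[{"dx":0.02,"dy":-0.016,"dz":0,"ax":0,"ay":0,"az":10,"fingers":-1},{"dx":0.04,"dy":-0.032,"dz":0,"ax":0,"ay":0,"az":20,"fingers":-1},{"dx":0.06,"dy":-0.048,"dz":0,"ax":0,"ay":0,"az":30,"fingers":-1},{"dx":0.079,"dy":-0.063,"dz":0,"ax":0,"ay":0,"az":40,"fingers":-1},{"dx":0.079,"dy":-0.063,"dz":0,"ax":0,"ay":0,"az":50,"fingers":-1},{"dx":0.079,"dy":-0.063,"dz":0,"ax":0,"ay":0,"az":60,"fingers":-1},{"dx":0.079,"dy":-0.063,"dz":0.03,"ax":0,"ay":0,"az":70,"fingers":-1},{"dx":0.079,"dy":-0.063,"dz":0.07,"ax":0,"ay":0,"az":80,"fingers":-1},{"dx":0.079,"dy":-0.063,"dz":0.12,"ax":0,"ay":0,"az":88,"fingers":-1},{"dx":0.079,"dy":-0.063,"dz":0.12,"ax":0,"ay":0,"az":88,"fingers":-1},{"dx":0.079,"dy":-0.063,"dz":0.12,"ax":0,"ay":0,"az":88,"fingers":-1}]'
python3 - <<'E'
from h import *
im,W,d=look("wrist");pose();seated(W,im);blue(W,im)
to((469.4,-210.5,8),-25.3)
E
```

```text
time: 50.2
tool_pos: [0.4691, -0.2106, 0.1002]
tcp_rot: [-3.065, 0.684, 0.004]
wrist_force: [0.4, -0.2, 0.6]
width: 0.004
t 50.2 tcp [ 470.2 -211.3  101.5] psi -25.2 z [ 0.  0. -1.] F [ 0.8 -0.7  0.9] w 0.002
lid px [82, 91, 83, 76, 4383] flange z [91.  92.2 93.4] slope [ 0.001 -0.004] bar z 109.1 [ 572.  -156.9] [44.7 44.5] -26.4
lid px [317, 96, 92, 87, 6789] flange z [91.1 92.3 93.4] slope [-0.002  0.001] bar z 109.1 [ 505.2 -283.5] [51.7 51.3] 63.1
lid px [198, 99, 102, 71, 6697] flange z [91.  92.2 93.3] slope [-0.003  0.001] bar z 109.0 [ 537.5 -222. ] [61.1 41.1] 63.2
carrier 6391 [ 519.1 -252.8] [293.3  74.3] 63.1
shift mm [-1.1 -0.3 93.5] turn [-0.  -0.   0.1] rows 1.5
```

```bash
python3 -m inch '[{"dx":-0.001,"dy":0,"dz":0.05,"ax":0,"ay":0,"az":0,"fingers":-1},{"dx":-0.001,"dy":0,"dz":0.085,"ax":0,"ay":0,"az":0,"fingers":-1},{"dx":-0.001,"dy":0,"dz":0.0935,"ax":0,"ay":0,"az":0,"fingers":-1},{"dx":-0.001,"dy":0,"dz":0.0935,"ax":0,"ay":0,"az":0,"fingers":-1},{"dx":0.006,"dy":0,"dz":0.0935,"ax":0,"ay":0,"az":0,"fingers":-1},{"dx":0.012,"dy":0,"dz":0.0935,"ax":0,"ay":0,"az":0,"fingers":-1},{"dx":0.017,"dy":0,"dz":0.0935,"ax":0,"ay":0,"az":0,"fingers":-1},{"dx":0.021,"dy":0,"dz":0.0935,"ax":0,"ay":0,"az":0,"fingers":-1},{"dx":0.025,"dy":0,"dz":0.0935,"ax":0,"ay":0,"az":0,"fingers":-1},{"dx":0.029,"dy":0,"dz":0.0935,"ax":0,"ay":0,"az":0,"fingers":-1},{"dx":0.033,"dy":0,"dz":0.0935,"ax":0,"ay":0,"az":0,"fingers":-1}]'
python3 - <<'E'
from h import *
im,W,d=look("wrist");pose();seated(W,im);blue(W,im)
E
```

```text
time: 51.62
tool_pos: [0.4988, -0.2246, 0.0078]
tcp_rot: [-3.065, 0.685, 0.005]
wrist_force: [-4.8, 2.5, 4.3]
width: -0.0
t 51.7 tcp [ 499.7 -225.     7.9] psi -25.2 z [-0.002  0.001 -1.   ] F [-1.6  0.8  0.3] w -0.004
lid px [0, 120, 68, 131, 5315] flange z [91.2 92.2 93.3] slope [-0.003 -0.006] bar z 108.3 [ 581.  -172.5] [45.7 23.9] -42.4
lid px [346, 132, 180, 153, 20915] flange z [91.1 92.2 93.2] slope [-0.002 -0.001] bar z 109.0 [ 518.7 -289.9] [52.4 51.8] 61.4
lid px [126, 135, 196, 127, 20887] flange z [91.1 92.2 93.2] slope [-0.003  0.001] bar z 109.0 [ 552.3 -229.2] [61.6 41.7] 62.1
carrier 9762 [ 538.4 -249.7] [270.5  74.7] 61.9
```

```bash
python3 -m inch '[{"dx":-0.006,"dy":0,"dz":0,"ax":0,"ay":0,"az":0,"fingers":-1},{"dx":-0.006,"dy":0.028,"dz":0,"ax":0,"ay":0,"az":0,"fingers":-1},{"dx":-0.006,"dy":0.028,"dz":0,"ax":0,"ay":0,"az":0,"fingers":-1},{"dx":0,"dy":0.028,"dz":0,"ax":0,"ay":0,"az":0,"fingers":-1},{"dx":0.005,"dy":0.028,"dz":0,"ax":0,"ay":0,"az":0,"fingers":-1},{"dx":0.009,"dy":0.028,"dz":0,"ax":0,"ay":0,"az":0,"fingers":-1},{"dx":0.013,"dy":0.028,"dz":0,"ax":0,"ay":0,"az":0,"fingers":-1},{"dx":0.017,"dy":0.028,"dz":0,"ax":0,"ay":0,"az":0,"fingers":-1},{"dx":0.02,"dy":0.028,"dz":0,"ax":0,"ay":0,"az":0,"fingers":-1},{"dx":0.023,"dy":0.028,"dz":0,"ax":0,"ay":0,"az":0,"fingers":-1}]'
python3 - <<'E'
from h import *
im,W,d=look("wrist");pose();seated(W,im);blue(W,im)
E
```

```text
time: 52.92
tool_pos: [0.5087, -0.2602, 0.0077]
tcp_rot: [-3.065, 0.685, 0.003]
wrist_force: [-3.4, 1.9, 1.1]
width: 0.002
t 53.0 tcp [ 509.3 -260.5    7.8] psi -25.2 z [-0.001  0.001 -1.   ] F [-1.   0.8 -1.8] w 0.002
lid px [267, 128, 166, 150, 21262] flange z [91.2 92.2 93.2] slope [-0.002  0.   ] bar z 109.0 [ 542.7 -300.1] [51.8 51.8] -26.4
lid px [32, 140, 200, 121, 20364] flange z [91.  92.2 93.2] slope [-0.002  0.003] bar z 109.0 [ 574.4 -237.6] [62.5 41.6] 64.5
carrier 11176 [ 551.3 -279.3] [270.6  74.6] 64.1
```

```bash
python3 -m inch '[{"dx":0.003,"dy":0,"dz":0,"ax":0,"ay":0,"az":0,"fingers":-1},{"dx":0.005,"dy":0,"dz":0,"ax":0,"ay":0,"az":0,"fingers":-1},{"dx":0.007,"dy":0,"dz":0,"ax":0,"ay":0,"az":0,"fingers":-1},{"dx":0.008,"dy":0,"dz":0,"ax":0,"ay":0,"az":0,"fingers":-1},{"dx":0.008,"dy":0,"dz":0,"ax":0,"ay":0,"az":0,"fingers":-1}]'
python3 - <<'E'
from h import *
im,W,d=look("wrist");pose();seated(W,im);blue(W,im)
E
```

```text
time: 53.6
tool_pos: [0.5114, -0.2615, 0.007]
tcp_rot: [-3.063, 0.684, 0.019]
wrist_force: [-16.3, 7.2, 11.8]
width: -0.001
t 53.6 tcp [ 511.4 -261.5    7. ] psi -25.2 z [-0.011  0.006 -1.   ] F [-15.1   6.3  11.3] w -0.001
lid px [267, 130, 167, 150, 21761] flange z [91.2 92.2 93.2] slope [-0.003  0.   ] bar z 109.0 [ 546.4 -301.4] [51.7 51.4] -25.9
lid px [27, 143, 204, 121, 20757] flange z [91.  92.1 93.2] slope [-0.004  0.003] bar z 109.0 [ 577.  -238.6] [62.5 41.8] 65.1
carrier 11127 [ 554.7 -280. ] [271.2  74.6] 64.8
```

```bash
python3 -m inch '[{"dx":-0.012,"dy":0,"dz":0,"ax":0,"ay":0,"az":0,"fingers":-1},{"dx":-0.012,"dy":0,"dz":-0.05,"ax":0,"ay":0,"az":0,"fingers":-1},{"dx":-0.012,"dy":0,"dz":-0.11,"ax":0,"ay":0,"az":0,"fingers":-1},{"dx":-0.005,"dy":-0.02,"dz":-0.16,"ax":0,"ay":0,"az":-10,"fingers":-1},{"dx":0.005,"dy":-0.05,"dz":-0.16,"ax":0,"ay":0,"az":-20,"fingers":-1},{"dx":0.015,"dy":-0.08,"dz":-0.16,"ax":0,"ay":0,"az":-30,"fingers":-1},{"dx":0.025,"dy":-0.11,"dz":-0.16,"ax":0,"ay":0,"az":-40,"fingers":-1},{"dx":0.035,"dy":-0.14,"dz":-0.16,"ax":0,"ay":0,"az":-50,"fingers":-1},{"dx":0.048,"dy":-0.17,"dz":-0.16,"ax":0,"ay":0,"az":-60,"fingers":-1},{"dx":0.048,"dy":-0.189,"dz":-0.16,"ax":0,"ay":0,"az":-70,"fingers":-1},{"dx":0.048,"dy":-0.189,"dz":-0.16,"ax":0,"ay":0,"az":-80,"fingers":-1},{"dx":0.048,"dy":-0.189,"dz":-0.16,"ax":0,"ay":0,"az":-89.9,"fingers":-1},{"dx":0.048,"dy":-0.189,"dz":-0.16,"ax":0,"ay":0,"az":-89.9,"fingers":-1},{"dx":0.048,"dy":-0.189,"dz":-0.16,"ax":0,"ay":0,"az":-89.9,"fingers":-1}]'
python3 - <<'E'
from h import *
im,W,d=look("wrist");pose();seated(W,im);blue(W,im);cv2.imwrite("pics/w16.png",im)
for r in bot.masks_of("wrist","read_key")[:1]:
    m=r["region"]&(d>0);K=W[m];print("key",r["p"],np.int32(r["box"]),np.percentile(K[:,2],[5,50,95]).round(4),*rect(K[K[:,2]>.068][:,:2]))
to((635.4,-111.2,8),64.7)
im,W,d=look("top");
for r in bot.masks_of("top","read_key")[:1]:
    m=r["region"]&(d>0);K=W[m];print("topkey",r["p"],np.int32(r["box"]),np.percentile(K[:,2],[5,50,95]).round(4),*rect(K[K[:,2]>.06][:,:2]))
E
```

```text
time: 55.4
tool_pos: [0.6375, -0.1119, 0.1667]
tcp_rot: [-2.648, -1.673, 0.008]
wrist_force: [-0.2, -0.3, 0.2]
width: 0.0
t 55.5 tcp [ 637.4 -111.9  166.6] psi 64.6 z [-0.01   0.005 -1.   ] F [0.2 0.2 0.4] w 0.002
carrier 803 [ 605.6 -172.3] [76.6 74.1] 64.5
key 0.84 [339 217 373 248] [0.0709 0.0772 0.0785] [ 692.2 -170.6] [27.7 27.4] -56.3
shift mm [ -0.3  -0.2 158.6] turn [-0.7 -0.  -0.1] rows 2.5
topkey 0.54 [310 162 414 233] [0.0309 0.0372 0.0634] [ 517.5 -252. ] [290.1 166.3] 64.7
```

View pics/w16.png

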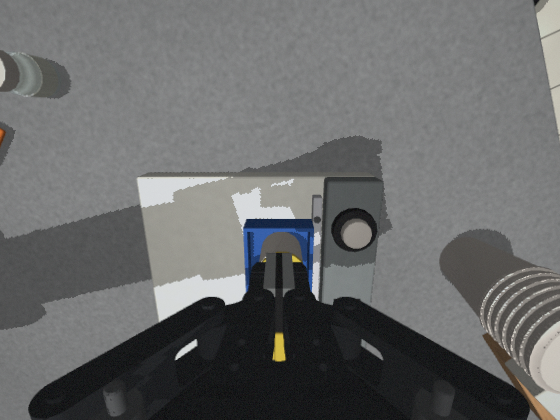

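```bash
python3 -m inch '[{"dx":0,"dy":0,"dz":0.06,"ax":-0.7,"ay":0,"az":0,"fingers":-1},{"dx":0,"dy":0,"dz":0.11,"ax":-0.7,"ay":0,"az":0,"fingers":-1},{"dx":0,"dy":0,"dz":0.15,"ax":-0.7,"ay":0,"az":0,"fingers":-1},{"dx":0,"dy":0,"dz":0.1585,"ax":-0.7,"ay":0,"az":0,"fingers":-1},{"dx":0,"dy":0,"dz":0.1585,"ax":-0.7,"ay":0,"az":0,"fingers":-1},{"dx":-0.008,"dy":0,"dz":0.1585,"ax":-0.7,"ay":0,"az":0,"fingers":-1},{"dx":-0.015,"dy":0,"dz":0.1585,"ax":-0.7,"ay":0,"az":0,"fingers":-1},{"dx":-0.02,"dy":0,"dz":0.1585,"ax":-0.7,"ay":0,"az":0,"fingers":-1},{"dx":-0.024,"dy":0,"dz":0.1585,"ax":-0.7,"ay":0,"az":0,"fingers":-1},{"dx":-0.028,"dy":0,"dz":0.1585,"ax":-0.7,"ay":0,"az":0,"fingers":-1},{"dx":-0.032,"dy":0,"dz":0.1585,"ax":-0.7,"ay":0,"az":0,"fingers":-1},{"dx":-0.036,"dy":0,"dz":0.1585,"ax":-0.7,"ay":0,"az":0,"fingers":-1},{"dx":-0.04,"dy":0,"dz":0.1585,"ax":-0.7,"ay":0,"az":0,"fingers":-1}]'
python3 - <<'E'
from h import *
pose()
E
```

```text
time: 57.22
tool_pos: [0.62, -0.1463, 0.0096]
tcp_rot: [2.654, 1.679, 0.006]
wrist_force: [1.5, 5.4, 4.7]
width: -0.001
t 57.2 tcp [ 620.  -146.3    9.6] psi 64.6 z [ 0.004  0.001 -1.   ] F [1.5 5.4 4.7] w -0.001
```

```bash
python3 -m inch '[{"dx":-0.004,"dy":0,"dz":0,"ax":0,"ay":0,"az":0,"fingers":-1},{"dx":-0.007,"dy":0,"dz":0,"ax":0,"ay":0,"az":0,"fingers":-1},{"dx":-0.01,"dy":0,"dz":0,"ax":0,"ay":0,"az":0,"fingers":-1},{"dx":-0.012,"dy":0,"dz":0,"ax":0,"ay":0,"az":0,"fingers":-1},{"dx":-0.014,"dy":0,"dz":0,"ax":0,"ay":0,"az":0,"fingers":-1},{"dx":-0.014,"dy":0,"dz":0,"ax":0,"ay":0,"az":0,"fingers":-1}]'
python3 - <<'E'
from h import *
pose()
E
```

```text
time: 57.98
tool_pos: [0.6158, -0.1554, 0.0098]
tcp_rot: [-2.655, -1.676, -0.015]
wrist_force: [4.9, 14.7, 0.5]
width: -0.002
t 58.0 tcp [ 615.8 -155.4    9.8] psi 64.5 z [ 0.007  0.007 -1.   ] F [ 4.9 14.7  0.5] w -0.002
```

```bash
python3 -m inch '[{"dx":0.012,"dy":0,"dz":0,"ax":0,"ay":0,"az":0,"fingers":-1},{"dx":0.012,"dy":0,"dz":-0.06,"ax":0,"ay":0,"az":0,"fingers":-1},{"dx":0.012,"dy":0,"dz":-0.12,"ax":0,"ay":0,"az":0,"fingers":-1},{"dx":-0.02,"dy":-0.008,"dz":-0.18,"ax":0,"ay":0,"az":0,"fingers":-1},{"dx":-0.08,"dy":-0.02,"dz":-0.22,"ax":0,"ay":0,"az":0,"fingers":-1},{"dx":-0.13,"dy":-0.03,"dz":-0.25,"ax":0,"ay":0,"az":0,"fingers":-1},{"dx":-0.17,"dy":-0.038,"dz":-0.26,"ax":0.4,"ay":0.4,"az":0,"fingers":-1},{"dx":-0.178,"dy":-0.038,"dz":-0.26,"ax":0.4,"ay":0.4,"az":0,"fingers":-1},{"dx":-0.178,"dy":-0.038,"dz":-0.26,"ax":0.4,"ay":0.4,"az":0,"fingers":-1},{"dx":-0.178,"dy":-0.038,"dz":-0.26,"ax":0.4,"ay":0.4,"az":0,"fingers":-1}]'
cat > chk.py <<'E'
from h import *
im,W,d=look("wrist");pose();seated(W,im);blue(W,im);cv2.imwrite("pics/chk.png",cv2.resize(im[0:280,150:430],None,fx=2,fy=2))
z=W[...,2]
L=R.from_euler("z",-25.2,degrees=True).inv().apply(W.reshape(-1,3)).reshape(W.shape)*1000-[574,-25.3,0]
b=im.astype(int);bl=(b[...,0]>b[...,2]+40)&(z>.054)&(z<.068)&(abs(L[...,0]-48)<60)&(abs(L[...,1])<200)
q=L[bl];
for lo in range(-150,140,58):
    s=q[(q[:,1]>lo)&(q[:,1]<lo+58)]
    if len(s): print("carrier far edge y",lo,np.percentile(s[:,0],99).round(1),"near",np.percentile(s[:,0],1).round(1))
for lo in (12,35,58):
    s=q[(q[:,0]>lo)&(q[:,0]<lo+23)];print("right end at x",lo,np.percentile(s[:,1],1).round(1))
rl=(z>.041)&(z<.048)&(b[...,0]<b[...,2]+25)
for lo in range(-150,190,60):
    s=L[rl&(L[...,0]>76)&(L[...,0]<104)&(L[...,1]>lo)&(L[...,1]<lo+60)]
    if len(s)>5: print("far rail y",lo,len(s),np.percentile(s[:,0],[3,97]).round(1))
s=L[rl&(L[...,0]>-55)&(L[...,0]<70)&(L[...,1]>-172)&(L[...,1]<-145)];print("right rail",len(s),np.percentile(s[:,1],[3,97]).round(1) if len(s) else "")
E
python3 chk.py
```

```text
time: 59.22
tool_pos: [0.5032, -0.3004, 0.2667]
tcp_rot: [-2.644, -1.671, -0.017]
wrist_force: [-0.3, -1.5, 0.2]
width: -0.007
t 59.3 tcp [ 503.3 -300.2  266.8] psi 64.6 z [ 0.002  0.017 -1.   ] F [ 0.1 -0.9 -0.1] w 0.006
lid px [298, 47, 41, 45, 1411] flange z [90.9 92.2 93.6] slope [0.002 0.007] bar z 109.4 [ 597.5 -198.3] [44.4 43.9] -23.4
lid px [297, 112, 37, 53, 1857] flange z [90.9 92.2 93.6] slope [ 0.    -0.002] bar z 109.4 [ 564.4 -264.7] [59.7 41.8] 64.7
lid px [291, 176, 43, 40, 1605] flange z [91.1 92.4 93.7] slope [-0.003 -0.004] bar z 109.3 [ 533.8 -327. ] [51.3 50.3] -25.4
carrier 1992 [ 551.2 -289.8] [276.4  73.4] 64.8
carrier far edge y -150 84.1 near 11.4
carrier far edge y -92 84.1 near 11.4
carrier far edge y -34 84.1 near 11.4
carrier far edge y 24 84.3 near 11.4
carrier far edge y 82 84.5 near 11.4
right end at x 12 -124.7
right end at x 35 -155.2
right end at x 58 -155.3
far rail y -150 197 [87.9 96.4]
far rail y -90 230 [87.8 96.4]
far rail y -30 255 [87.8 96.5]
far rail y 30 286 [88.3 96.8]
far rail y 90 361 [85.2 97. ]
far rail y 150 301 [85.1 96.9]
right rail 120 [-165.2 -155.6]
```

View pics/chk.png

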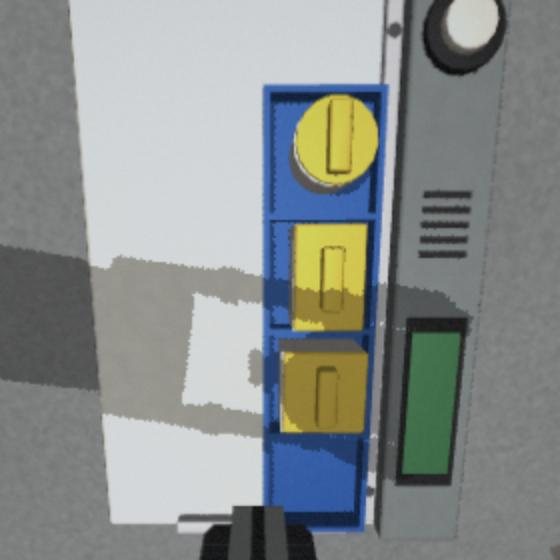

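Carrier edges: far side at 84.1–84.5 along its whole length (rail face about 85), right end at -155.2 (rail about -155.5), lids level. The picture shows it flush in the corner. I'll make one more gentle push in +x to confirm contact after the sideways push.

```bash
python3 - <<'E'
from h import *
to((493.5,-271,120),-25.2)
E
```

```text
shift mm [ 19.8 -20.6 147.3] turn [-1.  -0.5 89.8] rows 8.4
```

```bash
python3 -m inch '[{"dx":0.02,"dy":-0.0205,"dz":0,"ax":0,"ay":0,"az":10,"fingers":-1},{"dx":0.02,"dy":-0.0205,"dz":0,"ax":0,"ay":0,"az":20,"fingers":-1},{"dx":0.02,"dy":-0.0205,"dz":0,"ax":0,"ay":0,"az":30,"fingers":-1},{"dx":0.02,"dy":-0.0205,"dz":0,"ax":0,"ay":0,"az":40,"fingers":-1},{"dx":0.02,"dy":-0.0205,"dz":0.03,"ax":0,"ay":0,"az":50,"fingers":-1},{"dx":0.02,"dy":-0.0205,"dz":0.06,"ax":0,"ay":0,"az":60,"fingers":-1},{"dx":0.02,"dy":-0.0205,"dz":0.09,"ax":-0.5,"ay":-0.3,"az":70,"fingers":-1},{"dx":0.02,"dy":-0.0205,"dz":0.12,"ax":-1,"ay":-0.5,"az":80,"fingers":-1},{"dx":0.02,"dy":-0.0205,"dz":0.147,"ax":-1,"ay":-0.5,"az":89.8,"fingers":-1},{"dx":0.02,"dy":-0.0205,"dz":0.147,"ax":-1,"ay":-0.5,"az":89.8,"fingers":-1},{"dx":0.02,"dy":-0.0205,"dz":0.147,"ax":-1,"ay":-0.5,"az":89.8,"fingers":-1}]'
python3 - <<'E'
from h import *
pose();to((493.5,-271,8),-25.2)
E
```

```text
time: 60.65
tool_pos: [0.4945, -0.2705, 0.1209]
tcp_rot: [3.067, -0.678, 0.001]
wrist_force: [0.1, 0.1, 1.3]
width: -0.003
t 60.6 tcp [ 494.5 -270.5  120.9] psi -24.9 z [ 0.    -0.001 -1.   ] F [0.1 0.1 1.3] w -0.003
shift mm [ -0.7   0.8 112.9] turn [ 0.  -0.   0.3] rows 1.8
```

```bash
python3 -m inch '[{"dx":-0.001,"dy":0.001,"dz":0.05,"ax":0,"ay":0,"az":0.3,"fingers":-1},{"dx":-0.001,"dy":0.001,"dz":0.1,"ax":0,"ay":0,"az":0.3,"fingers":-1},{"dx":-0.001,"dy":0.001,"dz":0.113,"ax":0,"ay":0,"az":0.3,"fingers":-1},{"dx":-0.001,"dy":0.001,"dz":0.113,"ax":0,"ay":0,"az":0.3,"fingers":-1},{"dx":0.005,"dy":0.001,"dz":0.113,"ax":0,"ay":0,"az":0.3,"fingers":-1},{"dx":0.01,"dy":0.001,"dz":0.113,"ax":0,"ay":0,"az":0.3,"fingers":-1},{"dx":0.013,"dy":0.001,"dz":0.113,"ax":0,"ay":0,"az":0.3,"fingers":-1},{"dx":0.016,"dy":0.001,"dz":0.113,"ax":0,"ay":0,"az":0.3,"fingers":-1},{"dx":0.017,"dy":0.001,"dz":0.113,"ax":0,"ay":0,"az":0.3,"fingers":-1},{"dx":0.017,"dy":0.001,"dz":0.113,"ax":0,"ay":0,"az":0.3,"fingers":-1}]'
python3 - <<'E'
from h import *
pose();to((692,-170.5,150),-25.2)
s=bot.read_state();p=s["tool_pos"]*1000;print("x'",p[0]*.9048-p[1]*-.4258)
E
```

```text
time: 61.9
tool_pos: [0.5045, -0.2763, 0.0078]
tcp_rot: [-3.064, 0.685, 0.016]
wrist_force: [-13.2, 5.7, 10.5]
width: -0.001
t 61.9 tcp [ 504.5 -276.3    7.8] psi -25.2 z [-0.01   0.004 -1.   ] F [-13.2   5.7  10.5] w -0.001
shift mm [ 123.  -175.5 -143.5] turn [ 0.   0.6 -0. ] rows 4.1
x' 338.8623248303508
```

Same stop position as before (x' 574.2 vs 574.1), about 14 N: still flush. Now to the read key.

```bash
python3 -m inch '[{"dx":-0.012,"dy":0,"dz":0,"ax":0,"ay":0,"az":0,"fingers":-1},{"dx":-0.012,"dy":0,"dz":-0.05,"ax":0,"ay":0,"az":0,"fingers":-1},{"dx":-0.012,"dy":0,"dz":-0.11,"ax":0,"ay":0,"az":0,"fingers":-1},{"dx":-0.012,"dy":-0.02,"dz":-0.15,"ax":0,"ay":0.6,"az":0,"fingers":-1},{"dx":0.015,"dy":-0.06,"dz":-0.15,"ax":0,"ay":0.6,"az":0,"fingers":-1},{"dx":0.05,"dy":-0.1,"dz":-0.15,"ax":0,"ay":0.6,"az":0,"fingers":-1},{"dx":0.09,"dy":-0.14,"dz":-0.15,"ax":0,"ay":0.6,"az":0,"fingers":-1},{"dx":0.115,"dy":-0.17,"dz":-0.14,"ax":0,"ay":0.6,"az":0,"fingers":-1},{"dx":0.123,"dy":-0.1755,"dz":-0.11,"ax":0,"ay":0.6,"az":0,"fingers":-1},{"dx":0.123,"dy":-0.1755,"dz":-0.11,"ax":0,"ay":0.6,"az":0,"fingers":-1},{"dx":0.123,"dy":-0.1755,"dz":-0.11,"ax":0,"ay":0.6,"az":0,"fingers":-1}]'
python3 - <<'E'
from h import *
im,W,d=look("wrist");pose();cv2.imwrite("pics/w18.png",im)
for r in bot.masks_of("wrist","read_key")[:2]:
    m=r["region"]&(d>0);K=W[m];print("key",r["p"],np.int32(r["box"]),np.percentile(K[:,2],[5,50,95]).round(4),*rect(K[K[:,2]>.074][:,:2]))
b=im.astype(int);m=(W[...,2]>.072)&(W[...,2]<.085)&(b.min(-1)>110)&(np.hypot(W[...,0]-.692,W[...,1]+.17)<.03);print(m.sum(),*rect(W[m][:,:2]),np.median(W[m][:,2]))
to((692.2,-170.6,40),-25.2)
E
```

```text
time: 63.28
tool_pos: [0.6915, -0.1707, 0.1174]
tcp_rot: [3.066, -0.686, 0.001]
wrist_force: [-0.5, 0.1, 0.8]
width: -0.003
t 63.3 tcp [ 691.9 -171.   118.1] psi -25.2 z [ 0.002 -0.001 -1.   ] F [ 0.7 -0.3  0. ] w -0.001
key 0.63 [259 194 302 234] [0.0701 0.0771 0.0782] [ 692.5 -171.9] [28.8 27.7] -32.0
963 [ 692.2 -172.1] [28.5 27.7] -24.6 0.0771914111344022
shift mm [-0.3 -0.5 78.5] turn [-0.  -0.1 -0.1] rows 1.3
```

```bash
python3 -m inch '[{"dx":0.001,"dy":0.001,"dz":0.04,"ax":0,"ay":0,"az":0,"fingers":-1},{"dx":0.001,"dy":0.001,"dz":0.068,"ax":0,"ay":0,"az":0,"fingers":-1},{"dx":0.001,"dy":0.001,"dz":0.075,"ax":0,"ay":0,"az":0,"fingers":-1},{"dx":0.001,"dy":0.001,"dz":0.079,"ax":0,"ay":0,"az":0,"fingers":-1},{"dx":0.001,"dy":0.001,"dz":0.082,"ax":0,"ay":0,"az":0,"fingers":-1},{"dx":0.001,"dy":0.001,"dz":0.084,"ax":0,"ay":0,"az":0,"fingers":-1},{"dx":0.001,"dy":0.001,"dz":0.084,"ax":0,"ay":0,"az":0,"fingers":-1}]'
```

```text
time: 64.25
tool_pos: [0.6939, -0.1731, 0.0372]
tcp_rot: [3.065, -0.687, 0.008]
wrist_force: [-4.1, -0.2, 7.6]
width: -0.004
```

```bash
python3 -m inch '[{"dx":-0.001,"dy":0,"dz":0.003,"ax":0,"ay":0,"az":0,"fingers":-1},{"dx":-0.001,"dy":0,"dz":0.005,"ax":0,"ay":0,"az":0,"fingers":-1},{"dx":-0.001,"dy":0,"dz":0.005,"ax":0,"ay":0,"az":0,"fingers":-1},{"dx":-0.001,"dy":0,"dz":0.005,"ax":0,"ay":0,"az":0,"fingers":-1}]'
python3 - <<'E'
from h import *
im,W,d=look("scene");cv2.imwrite("pics/s2.png",im)
E
```

```text
time: 64.75
tool_pos: [0.694, -0.1732, 0.0371]
tcp_rot: [3.064, -0.686, 0.012]
wrist_force: [-7.7, 1.8, 17.4]
width: -0.001
```

```bash
python3 -m inch '[{"dx":0,"dy":0,"dz":-0.02,"ax":0,"ay":0,"az":0,"fingers":-1},{"dx":0,"dy":0,"dz":-0.06,"ax":0,"ay":-0.6,"az":0,"fingers":-1},{"dx":0,"dy":0,"dz":-0.085,"ax":0,"ay":-0.6,"az":0,"fingers":-1},{"dx":0,"dy":0,"dz":-0.085,"ax":0,"ay":-0.6,"az":0,"fingers":-1}]'
python3 - <<'E'
from h import *
im,W,d=look("wrist");pose()
r=np.hypot(W[...,0]-.6923,W[...,1]+.172)*1000
for a in range(0,34,2):
    m=(r>=a)&(r<a+2)&(W[...,2]<.1)
    if m.sum(): print(a,m.sum(),np.percentile(W[m][:,2]*1000,[5,50,95]).round(1),im[m].mean(0).astype(int))
c=cv2.imread("pics/s2.png");k=pix("scene",[[.692,-.172,.077],[.6,-.3,.06]]);print(k.round())
u,v=k.mean(0).astype(int);im2,_,_=look("scene");a=c[v-70:v+70,u-130:u+130];b=im2[v-70:v+70,u-130:u+130]
cv2.imwrite("pics/cmp.png",cv2.resize(np.vstack([a,b]),None,fx=2,fy=2,interpolation=cv2.INTER_CUBIC))
E
```

```text
time: 65.3
tool_pos: [0.6966, -0.1736, 0.1266]
tcp_rot: [-3.065, 0.686, -0.009]
wrist_force: [0.5, 0.3, 0.2]
width: -0.002
t 65.3 tcp [ 694.9 -173.2  124. ] psi -25.2 z [ 0.002  0.    -1.   ] F [-0.2  0.4 -1.1] w 0.005
0 19 [76.1 77.1 78.2] [148 155 160]
2 50 [75.8 77.3 78.5] [155 161 166]
4 83 [76.6 77.4 78.4] [172 178 181]
6 124 [76.3 77.3 78.3] [176 182 185]
8 159 [76.5 77.3 78.4] [182 188 190]
10 193 [76.2 77.2 78.2] [181 188 190]
12 227 [75.5 76.8 77.9] [167 173 177]
14 241 [66.4 69.1 76.5] [77 79 81]
16 209 [66.3 67.3 68.3] [47 46 47]
18 316 [66.3 67.3 68.4] [48 47 47]
20 339 [65.7 67.2 68.1] [43 42 42]
22 355 [54.6 59.5 67. ] [64 64 61]
24 238 [54.3 55.3 56.3] [100 100  96]
26 359 [54.  55.2 56.3] [105 105 101]
28 589 [ 0.2 54.5 56.1] [ 99 100  97]
30 507 [-0.8 54.7 56.4] [101 102  99]
32 489 [-0.9 54.7 56.2] [103 103 100]
[[284. 259.]
 [222. 261.]]
```

View pics/cmp.png

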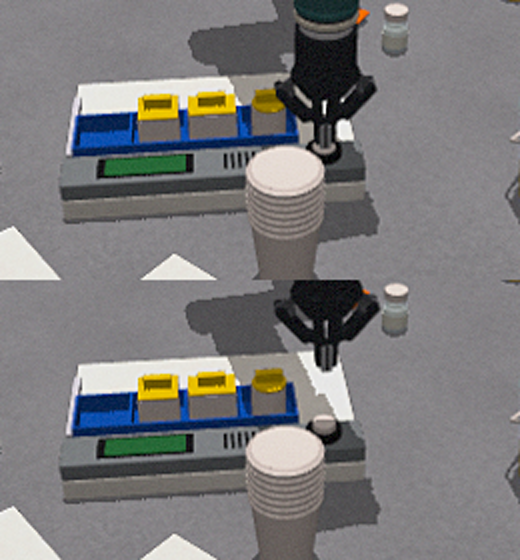

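The upper half shows the key pressed down to the housing under the fingertips; the lower half shows it sprung back. The 17 N hard stop, with the housing lower (68 mm) than the fully pressed disc (72 mm), confirms full travel. One last check of the carrier.

```bash
python3 -m inch '[{"dx":0,"dy":0.02,"dz":-0.06,"ax":0,"ay":0,"az":-8,"fingers":-1},{"dx":-0.03,"dy":0.05,"dz":-0.12,"ax":0,"ay":0,"az":-18,"fingers":-1},{"dx":-0.06,"dy":0.1,"dz":-0.14,"ax":0,"ay":0,"az":-28,"fingers":-1},{"dx":-0.09,"dy":0.15,"dz":-0.14,"ax":0,"ay":0,"az":-38,"fingers":-1},{"dx":-0.118,"dy":0.196,"dz":-0.14,"ax":0,"ay":0,"az":-48,"fingers":-1},{"dx":-0.118,"dy":0.196,"dz":-0.14,"ax":0,"ay":0,"az":-58,"fingers":-1},{"dx":-0.118,"dy":0.196,"dz":-0.14,"ax":0,"ay":0,"az":-68,"fingers":-1},{"dx":-0.118,"dy":0.196,"dz":-0.14,"ax":0,"ay":0,"az":-78,"fingers":-1},{"dx":-0.118,"dy":0.196,"dz":-0.14,"ax":0,"ay":0,"az":-88,"fingers":-1},{"dx":-0.118,"dy":0.196,"dz":-0.14,"ax":0,"ay":0,"az":-89.8,"fingers":-1},{"dx":-0.118,"dy":0.196,"dz":-0.14,"ax":0,"ay":0,"az":-89.8,"fingers":-1}]'; python3 chk.py; python3 - <<'E'
from h import *
im,W,d=look("top")
for t in ["pill_jar","tape_roll","stapler","terminal","pen","lid_wide"]:
    for r in bot.masks_of("top",t)[:1]:
        m=r["region"]&(d>0);print(t,round(r["p"],2),np.int32(r["box"]).tolist(),(W[m].mean(0)*1000).round())
E
```

```text
time: 66.78
tool_pos: [0.5031, -0.2997, 0.2609]
tcp_rot: [-2.655, -1.673, 0.003]
wrist_force: [-1.1, -0.6, 0.5]
width: 0.002
t 66.8 tcp [ 503.2 -299.8  261.2] psi 64.4 z [-0.003  0.002 -1.   ] F [1.  0.2 0.5] w -0.0
lid px [298, 43, 42, 47, 1490] flange z [90.9 92.2 93.6] slope [0.008 0.016] bar z 109.5 [ 597.2 -198.6] [44.5 44.3] -24.8
lid px [297, 110, 38, 54, 1911] flange z [91.  92.3 93.6] slope [ 0.001 -0.003] bar z 109.0 [ 564.3 -264.9] [59.6 41.7] 64.5
lid px [292, 175, 43, 41, 1655] flange z [91.1 92.3 93.6] slope [-0.002 -0.002] bar z 109.1 [ 534.  -327.3] [51.  50.6] 64.8
carrier 2120 [ 550.7 -289.1] [275.   74.6] 64.6
carrier far edge y -150 84.1 near 11.1
carrier far edge y -92 84.0 near 11.2
carrier far edge y -34 84.1 near 11.3
carrier far edge y 24 84.4 near 10.3
carrier far edge y 82 84.5 near 10.5
right end at x 12 -130.8
right end at x 35 -156.2
right end at x 58 -156.1
far rail y -150 201 [88.  96.4]
far rail y -90 228 [87.9 96.5]
far rail y -30 266 [87.9 96.5]
far rail y 30 293 [88.4 96.7]
far rail y 90 382 [85.5 97. ]
far rail y 150 259 [85.2 97. ]
right rail 118 [-164.2 -156. ]
pill_jar 0.44 [217, 224, 231, 235] [455. 105.  65.]
tape_roll 0.92 [141, 259, 167, 285] [336. 308.  20.]
stapler 0.65 [117, 143, 152, 192] [626. 374.  43.]
terminal 0.77 [435, 236, 472, 299] [ 362. -546.   23.]
pen 0.76 [89, 188, 128, 222] [523. 447.   9.]
lid_wide 0.75 [217, 224, 234, 238] [455. 105.  63.]
```

```bash
python3 -c "
from workcell import bot
print(bot.finish_job())"
```

```text
the job is handed in; nothing more can be done
None
```

I put the three pots that were there (narrow, oblong, square) into the carrier's pockets and pressed each one's own yellow lid home at 31–34 N. I then pushed the carrier into the corner of the stop rails and pressed the read key last, handing in after about 67 s of robot time. The wide pot was absent, so I left its lid alone, as I did the orange look-alikes.

**Last checks**
- **Lids:** all three flanges are level at 92.2–92.3 mm (93 mm expected), and the grip bars top out at about 109 mm.
- **Far rail:** the carrier's far edge reads 84.0–84.5 mm along its length, against a rail face at about 85 mm. A repeat push at 14 N stopped at the same place, so I take the small difference as camera error.
- **Right rail:** the right end and the rail both read about -156 mm. This push stopped hard at about 15 N, at the expected home position.
- **Read key:** it reached a hard stop at 17 N and sprang back up. The picture shows it fully down, but the stop came about 3 mm higher than my fingertip estimate predicted.
- **Bystanders:** the pill jar, tape roll and stapler were at their starting places. I had no starting measurement for the terminal and pen, but the robot did not go near them. The final network hit for the wide lid was a false one, on the pill jar, so I did not re-check that lid.

**Mended on the way**
- **Fingertip offset:** the fingertips sit well behind the reported tool point (about 38 mm by the wrist camera), so the first grasp closed on air above the pot.
- **Oblong pot:** it first hung up on a pocket wall and nudged the carrier a few millimetres. I regripped it, levelled it and set it down properly.
- **Carrier knocked:** the carrier was knocked about 11 mm aside partway through, and I re-measured it before carrying on.

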